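# Stack flanged spacers on a spigot under a notched dust shield

### The job

Lift the dust shield's slide out of its notch, shift it along the rail and drop it into the notch at the far end, clear of the spigot. Then take the cap off the spigot, seat all the white flanged spacers on the spigot flange face down one on another, widest at the bottom and narrowest at the top, each fully home, and close the stack with the cap. Last, lift the slide over again and drop it fully into the notch where it was, with its shield over the stack; leave the other things on the worktop alone.

Things in the scene. Friction and masses are not known exactly. Their poses are not given: they have to be found in the camera images.
- stand: fixed aluminium stand, yaw up to 0.2 rad. Base plate 130 x 130 x 12 mm with a spigot in its centre; origin under the spigot, at worktop level. At x = +115 mm a rail runs along y from +65 to -240 mm: 12 mm thick, top at 190 mm, on two end posts and a foot bar 50 mm wide, 12 mm high. In its top three notches, 16 mm wide, 15 mm deep (points)
- spigot (a point): foot of the stand's spigot, on top of the base plate, axes as the stand's. The spigot is 30 mm across, 7 mm tall, tapered at the tip. A part seated on it has its origin here
- notch_work (a point): top of the rail at the notch beside the spigot (y = 0): the slide's origin lies here when it is fully home with the shield over the spigot, as at the start
- notch_middle (a point): the same at the middle notch, 85 mm on (the shield would still be in the way)
- notch_far (a point): the same at the far notch, 170 mm from the work notch, on the right seen from the robot: the parking place
- slide: loose grey slide on the rail, 0.3 kg, balanced; axes as the stand's. Origin: underside of its saddle plate (50 mm along y, 8 mm thick), at rail-top height when home. Below: a tab 12 mm wide, 13 mm deep with rounded nose, and two cheeks 32 mm deep that straddle the rail with 1.5 mm play: lift it 16 to 25 mm to clear the notch and stay guided. It carries the grip fin and the shield
- fin (a point): on the slide, middle of the grip fin, 27 mm above the slide's origin. The fin is 16 mm thick along x, 44 mm along y and stands from 8 to 46 mm above the slide's origin; pinch it from above across x. Behind it a counterweight reaches 54 mm to +x, below the top of the saddle plate
- shield (a point): on the slide, centre of the round grey dust shield, 84 mm across, 4 mm thick, level, 115 mm to -x of the slide's origin and 3 mm above it, held by a flat arm 8 mm high at most above the slide's origin
- cap: white end cap, on the stand's spigot at the start: flange 56 mm across, 8 mm thick, flared neck, then a round knob 30 mm across from 12 to 38 mm height. Origin: centre of underside; recess below 33 mm across, 9 mm deep as in the spacers; no spigot on top. 0.1 kg
- spacer_104: white flanged spacer: flange 104 mm across, 8 mm thick; above it a hub 40 mm across up to 30 mm height, then a spigot 30 mm across, tapered, up to 37 mm. Origin: centre of underside, z up. In the underside a recess 33 mm across, 9 mm deep, that fits over a spigot; seated, each raises the stack by 30 mm. Grip the hub from above. 0.1 to 0.34 kg. May be absent.
- spacer_90: white flanged spacer: flange 90 mm across, 8 mm thick; above it a hub 40 mm across up to 30 mm height, then a spigot 30 mm across, tapered, up to 37 mm. Origin: centre of underside, z up. In the underside a recess 33 mm across, 9 mm deep, that fits over a spigot; seated, each raises the stack by 30 mm. Grip the hub from above. 0.1 to 0.34 kg. May be absent.
- spacer_76: white flanged spacer: flange 76 mm across, 8 mm thick; above it a hub 40 mm across up to 30 mm height, then a spigot 30 mm across, tapered, up to 37 mm. Origin: centre of underside, z up. In the underside a recess 33 mm across, 9 mm deep, that fits over a spigot; seated, each raises the stack by 30 mm. Grip the hub from above. 0.1 to 0.34 kg. May be absent.
- spacer_62: white flanged spacer: flange 62 mm across, 8 mm thick; above it a hub 40 mm across up to 30 mm height, then a spigot 30 mm across, tapered, up to 37 mm. Origin: centre of underside, z up. In the underside a recess 33 mm across, 9 mm deep, that fits over a spigot; seated, each raises the stack by 30 mm. Grip the hub from above. 0.1 to 0.34 kg. May be absent.
- tape: bystander, roll of tape 89 mm across, 19 mm high, origin under its centre; leave it alone
- cork: bystander, cork block 56 x 150 x 30 mm, long side along its y, origin under its centre; leave it alone
- red_bottle: bystander, bottle with red cap, 63 mm across, 130 mm tall, origin under its centre; leave it alone

How it is judged:
By the outcome, as a careful person would: the job done as asked, in the order asked, and still so for the second after the job is handed in, with the robot touching nothing.
Of spacer_104, spacer_90, spacer_76, spacer_62 only 3 to 4 are there at a start; the rules pass over those that are not, and their reading is None.
At some moment in a run one of spacer_104, spacer_90, spacer_76, spacer_62 may be knocked a few centimetres aside while the robot is not near it.
It also fails if it takes over 200 s, if anything falls off the work surface, if the arm or the gripper's body presses on something with over 40 N, if the wrist force passes 120 N, or if a joint passes its speed limit or range.

### The arm

A 7-joint arm with a two-finger parallel gripper is mounted at the origin on a cart in front of the work surface, level with it; the furniture and walls round the work are solid. World frame = base frame: x ahead of the robot, y to its left, z up, the work surface at z = 0. Lengths are in m, angles in rad, forces in N, time in s.
With the tool pointing down it reaches from about 0.4 to 0.85 m from the base axis. Payload 4.5 kg.
Tool frame: the origin (TCP) lies midway between the tips of the shut fingers; the grasp point (between the pads) lies 19 mm behind it; x points along the fingers, y is the direction in which the jaws open and shut, and the axes are right-handed (so a half turn about x gives the same grasp; the last joint's range is limited). The gripper opens to 88 mm and grips with 3 to 60 N. Pads are 18 mm wide; open, the fingers measure 123 mm over their backs; the gripper's body (75 mm by 187 mm) begins 45 mm behind the grasp point.
Start: joints at [1.201, 0.689, -0.195, 1.565, 0.157, 0.902, -0.215], TCP at [0.246, -0.575, 0.239] pointing down, gripper open.
Joint ranges: [-3.01, 3.01], [-0.46, 2.08], [-1.47, 1.51], [0.13, 2.56], [-1, 4.14], [0.04, 2.09], [-2.66, 2.66]. Speed limits (rad/s): [2.57, 2.57, 3.14, 3.14, 3.14, 3.14, 3.14].

### API

Orientations are given as a unit quaternion [w, x, y, z].
In Python, from plant import * gives the robot as it stands.
- The arm moves only by the tool servo_tool, never from a script. Its argument "deltas" is a list of rows, each an object with "claw": the closure in counts, from 0 (fully open) to 255 (shut); "dp": the shift along the tool's x, y, z in units of 50 mm (1.0 is 50 mm), a list of three; "delta_rot": the turn, a rotation vector about the tool's x, y, z in units of 6 degrees (1.0 is 6 degrees), a list of three. In form: [{"claw": claw, "dp": [x, y, z], "delta_rot": [ax, ay, az]}, ...]. A call has 1 to 20 rows; each row shifts and turns the commanded pose from where the row before left it, along the tool's axes as they then stand; what a row does not reach is not made up. A row lasts 1/8 s, in which the tool goes at most 62.5 mm and 10.7 degrees, less where a joint would pass 70% of its speed; a pose out of reach is approached as far as the arm can. A call is refused whole if a number of a shift passes 1 or a number of a turn 1, either way. A call with a gripper value outside its range is refused whole. The fingers move at their own pace and stop on an object; the grip force is fixed at half the most. Time passes only in rows, so rows that do not move let the fingers close. It gives the time, the measured TCP pose, the force and the opening at its end, in the units of the state.
- sense(): the state, without advancing time (a new reading comes with each control period).
- capture(name): name is "side" or "top" or "wrist"; returns a dict with "pixels" (384x512x3 uint8, red, green, blue), "intrinsics" (3x3 intrinsics, pixels), "pose" (4x4, takes a point from camera to world coordinates); the wrist camera has in their place "mount" (4x4, takes a point from camera to tool coordinates, whose origin is the TCP and whose axes are the tool frame's). Camera axes: x right, y up, looking along -z (the intrinsics and any distortion apply to the point x, -y, -z); pixel columns grow to the right and rows downward; lengths in m; the calibration is good to about 2 mm. A picture is of the moment at which its call begins: read the wrist's pose just before it. There is no depth.
- job_done(): hands the job in, once; it reports no verdict.
The state is a dict: "clock": time; "q": joint angles; "joint_vel": joint speeds; "joint_torque": joint torques, N m; "ee_pos": TCP position; "tcp_rot": TCP orientation; "ft_force": force on the tool from outside, world axes, zero at the start; "moment": the same for the moment, N m; "gripper_width": opening from 0.0 (shut) to 1.0 (fully open).
Only numpy, scipy, OpenCV 4.12 (cv2) and the standard library are available. Lean on these libraries where they do the work, as an engineer would, in place of code of your own. Each camera call takes 0.05 s, during which the arm holds its last target.

## Working session

There is one attempt and no reset: what is moved stays moved. The work goes in short steps, Python scripts to look and compute and a tool call to move; the robot and the scene stay as the last step left them, time stands still between calls to the robot, and variables do not carry over. Pictures are saved under pics/ and viewed, and the job is handed in when it is done.

Besides the shell and the picture viewer there is one more tool, called after ">>>" as name([rows], argument=value, ...), one row to a line, values as JSON. servo_tool: Moves the arm, as the interface text tells. Its arguments: {"type":"object","properties":{"deltas":{"type":"array","items":{"type":"object","properties":{"claw":{"type":"number"},"dp":{"type":"array","items":{"type":"number"}},"delta_rot":{"type":"array","items":{"type":"number"}}}}}},"required":["deltas"]}

```bash
mkdir -p pics; ls; python3 - <<'E'
from plant import *
import cv2,numpy as np
s=sense()
for k,v in s.items(): print(k,np.round(v,4))
for n in("side","top","wrist"):
    c=capture(n); cv2.imwrite(f"pics/{n}0.png",c["pixels"][:,:,::-1])
    print(n,{k:np.round(v,4).tolist() for k,v in c.items() if k!="pixels"})
E
```

```text
pics
clock 0.0
q [ 1.2008  0.69   -0.1945  1.5663  0.1573  0.9025 -0.2151]
joint_vel [-0.0006 -0.0004 -0.0001 -0.0007  0.0007  0.0008 -0.0002]
joint_torque [ 1.20000e-03 -5.27566e+01 -1.26730e+00 -1.53427e+01 -5.28000e-02
  6.30000e-03  2.00000e-04]
ee_pos [ 0.2453 -0.5742  0.2379]
tcp_rot [-0.1412 -0.6926 -0.1424  0.6929]
ft_force [0.2923 1.3718 0.713 ]
moment [ 0.0018  0.0522 -0.0135]
gripper_width 1.0008
side {'intrinsics': [[417.0798, 0.0, 255.9933], [0.0, 417.0798, 197.4897], [0.0, 0.0, 1.0]], 'pose': [[-0.8387, 0.3068, -0.4499, -0.0126], [-0.5443, -0.4991, 0.6743, 0.8431], [-0.0177, 0.8105, 0.5855, 0.8514], [0.0, 0.0, 0.0, 1.0]]}
top {'intrinsics': [[351.5389, 0.0, 258.024], [0.0, 351.5389, 192.8954], [0.0, 0.0, 1.0]], 'pose': [[0.0285, 0.9955, -0.0904, 0.4194], [-0.9996, 0.0279, -0.0081, -0.0091], [-0.0055, 0.0906, 0.9959, 1.339], [0.0, 0.0, 0.0, 1.0]]}
wrist {'intrinsics': [[318.711, 0.0, 258.6537], [0.0, 318.711, 185.3492], [0.0, 0.0, 1.0]], 'mount': [[0.0, 0.3144, -0.9493, -0.1454], [1.0, 0.0007, 0.0003, 0.0005], [0.0007, -0.9493, -0.3144, -0.0832], [0.0, 0.0, 0.0, 1.0]]}
```

View pics/top0.png

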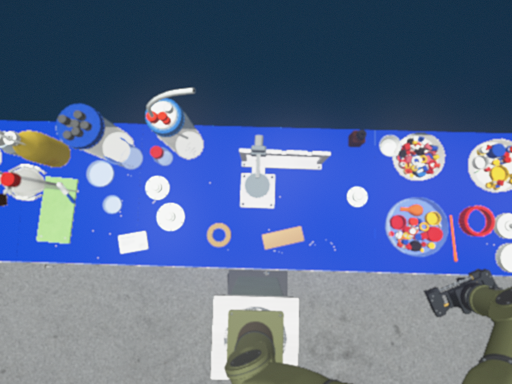

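View pics/side0.png

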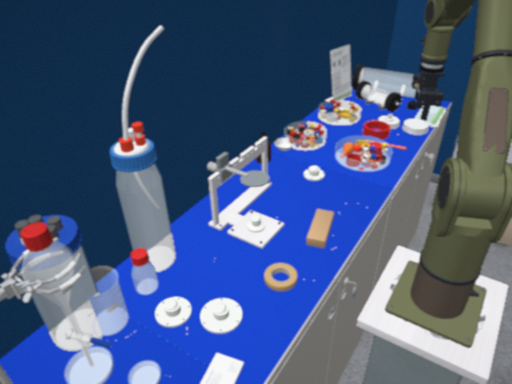

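View pics/wrist0.png

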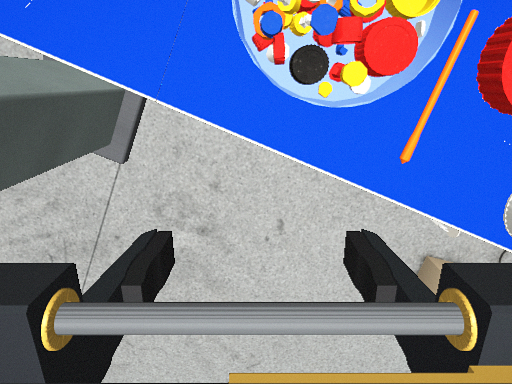

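The top view shows the stand at about (258,180), with spacers at (157,187), (171,216) and (357,196). The tape is at (219,235), the cork at (283,237) and the red bottle at (158,152). I'll zoom in to check for a fourth spacer and measure.

```bash
cat > h.py <<'E'
from plant import *
import cv2,numpy as np
from scipy.spatial.transform import Rotation as R
def rot(s): q=s["tcp_rot"]; return R.from_quat([q[1],q[2],q[3],q[0]])
def campose(c,s=None):
    if "pose" in c: return np.array(c["pose"])
    T=np.eye(4);T[:3,:3]=rot(s).as_matrix();T[:3,3]=s["ee_pos"];return T@np.array(c["mount"])
def ray(c,uv,z,s=None):
    K=np.array(c["intrinsics"]);P=campose(c,s)
    d=np.linalg.inv(K)@[uv[0],uv[1],1];d=P[:3,:3]@(d*[1,-1,-1]);o=P[:3,3]
    return (o+d*(z-o[2])/d[2])
def proj(c,p,s=None):
    K=np.array(c["intrinsics"]);P=campose(c,s)
    x=P[:3,:3].T@(np.array(p)-P[:3,3]);x=x*[1,-1,-1];x=K@x;return x[:2]/x[2]
def snap(n,tag,crop=None,f=1):
    s=sense();c=capture(n);im=c["pixels"][:,:,::-1]
    if crop: im=im[crop[1]:crop[3],crop[0]:crop[2]]
    if f!=1: im=cv2.resize(im,None,fx=f,fy=f,interpolation=cv2.INTER_CUBIC)
    cv2.imwrite(f"pics/{tag}.png",im);return c,s
E
python3 - <<'E'
from h import *
c,s=snap("top","top1",(130,120,380,260),3.2)
snap("side","side1",(140,120,350,340),2.7)
for uv in [(157,187),(171,216),(357,196)]: print(ray(c,uv,.03))
for uv in [(0,200),(511,200)]: print(ray(c,uv,0))
im=c["pixels"].astype(int)
m=((im.min(2)>150)).astype(np.uint8)
n,l,st,ce=cv2.connectedComponentsWithStats(m)
for i in range(1,n):
    if st[i,4]>60 and 120<ce[i][1]<265: 
        (u,v)=ce[i];p=ray(c,(u,v),.015);print(np.round(ce[i],1),st[i],np.round(p,3),)
E
```

```text
[0.54981217 0.38094061 0.03      ]
[0.44284395 0.32285054 0.03      ]
[ 0.5369245  -0.36786368  0.03      ]
[0.48593438 0.98970104 0.        ]
[ 0.54073875 -0.96061165  0.        ]
[117.1 147.9] [  84  127   58   42 1263] [0.698 0.547 0.015]
[185.4 143.2] [157 129  47  31 853] [0.723 0.286 0.015]
[  8.3 138.1] [  0 131  19  17 210] [0.725 0.969 0.015]
[270.3 172. ] [ 239  135   92   74 2807] [ 0.621 -0.043  0.015]
[411.3 152.4] [ 379  134   67   47 1193] [ 0.711 -0.578  0.015]
[485.7 165.7] [ 468  138   44   55 1070] [ 0.667 -0.859  0.015]
[165.4 158.2] [158 151  14  14 130] [0.663 0.359 0.015]
[508.7 164.4] [502 153  10  21  84] [ 0.675 -0.946  0.015]
[417.8 163.1] [410 155  18  18 155] [ 0.67  -0.602  0.015]
[ 99.8 173.3] [ 87 161  27  26 534] [0.598 0.606 0.015]
[ 46.4 201.4] [   3  164   74   80 2886] [0.485 0.802 0.015]
[156.9 187.6] [145 176  25  27 486] [0.549 0.386 0.015]
[356.8 196.3] [347 186  21  21 353] [ 0.537 -0.371  0.015]
[112.  204.1] [104 196  18  17 247] [0.482 0.552 0.015]
[405.5 219.7] [386 199  51  55 678] [ 0.454 -0.554  0.015]
[170.1 216.4] [156 203  29  28 651] [0.442 0.33  0.015]
[503.9 224.9] [494 213  18  26 372] [ 0.445 -0.92   0.015]
[411.9 231.2] [407 223  12  18  87] [ 0.412 -0.577  0.015]
[282.4 237.2] [262 226  42  23 618] [ 0.376 -0.094  0.015]
[132.6 241.9] [118 231  31  23 550] [0.342 0.465 0.015]
[504.7 256.1] [496 243  16  30 360] [ 0.33  -0.919  0.015]
```

View pics/top1.png

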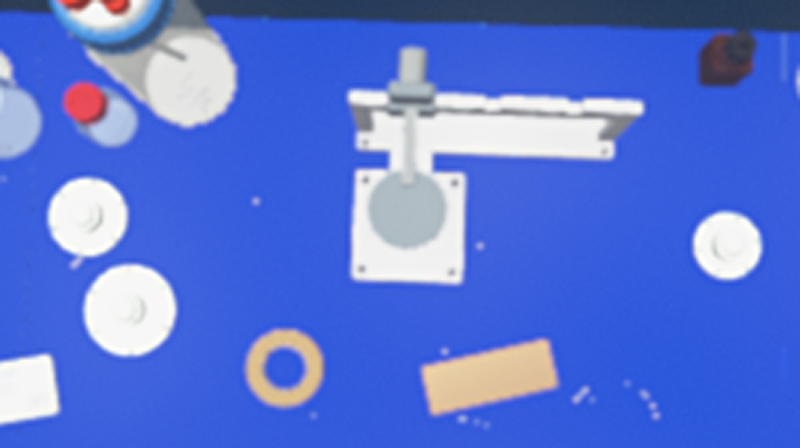

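View pics/side1.png

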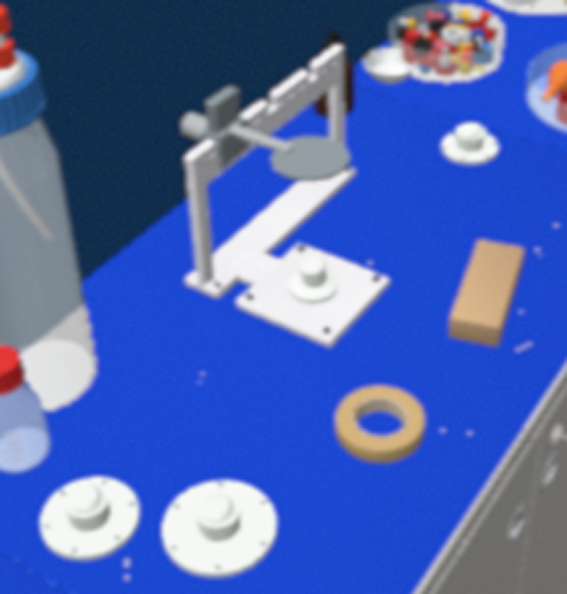

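Only three spacers are present. At roughly 264 px/m they match 104 (171,216), 90 (157,187) and 76 (357,196). Next I'll measure the stand's pose.

```bash
cat >> h.py <<'E'
def tgt(s,pos,zyaw):
    """print tool-frame moves to bring TCP to pos with tool x down and tool z heading zyaw (world)"""
    Rc=rot(s).as_matrix();z=np.array([np.cos(zyaw),np.sin(zyaw),0]);x=np.array([0,0,-1.]);y=np.cross(z,x)
    Rt=np.stack([x,y,z],1);rv=R.from_matrix(Rc.T@Rt).as_rotvec()
    d=np.array(pos)-s["ee_pos"]
    print("rotunits",np.round(rv/np.radians(6),2),"| dp in cur axes",np.round(Rc.T@d/.05,2),"| dp in target axes",np.round(Rt.T@d/.05,2))
E
python3 - <<'E'
from h import *
s=sense();M=rot(s).as_matrix();print(np.round(M,3))
c=capture("top");im=c["pixels"]
roi=im[165:215,230:285]
cv2.imwrite("pics/plate.png",cv2.resize(roi[:,:,::-1],None,fx=10,fy=10,interpolation=cv2.INTER_CUBIC))
c2=capture("side");cv2.imwrite("pics/slide.png",cv2.resize(c2["pixels"][140:250,195:295,::-1],None,fx=6,fy=6,interpolation=cv2.INTER_CUBIC)[:600])
E
```

```text
[[-0.     0.393 -0.92 ]
 [ 0.001 -0.92  -0.393]
 [-1.    -0.001  0.   ]]
```

View pics/plate.png

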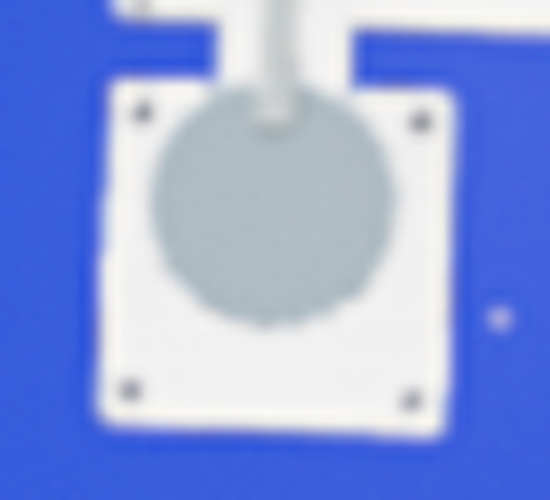

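View pics/slide.png

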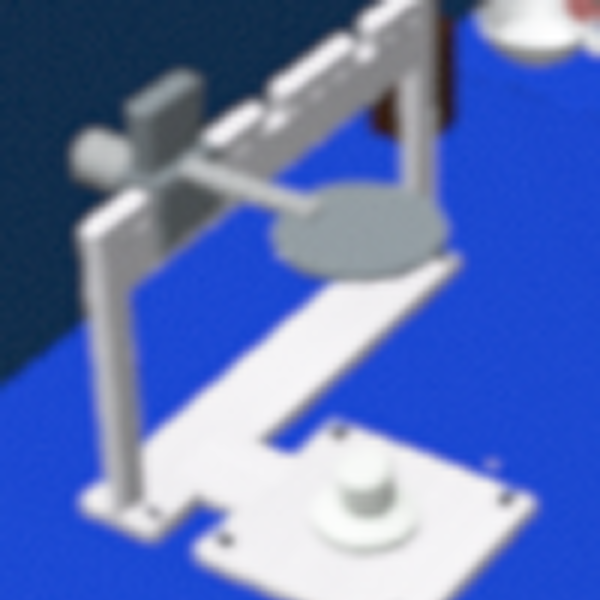

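```bash
python3 - <<'E'
from h import *
c=capture("top");s=sense()
px=[(142,111),(421,121),(130,390),(411,401)]
P=np.array([ray(c,(u/10-.45+230,v/10-.45+165),.012) for u,v in px]);print(P.round(4))
ctr=P.mean(0);
e=(P[0]-P[1]+P[2]-P[3]);yaw=np.arctan2(-e[0],e[1]);e2=P[0]-P[2]+P[1]-P[3];print(ctr,yaw,np.arctan2(e2[1],e2[0]))
yaw=(yaw+np.arctan2(e2[1],e2[0]))/2
def W(p): return ctr[:2]+np.array([[np.cos(yaw),-np.sin(yaw)],[np.sin(yaw),np.cos(yaw)]])@p
print("notch",W([.115,0]),W([.115,-.17]))
sh=ray(c,(272.5/10-.45+230,205/10-.45+165),.195);print("shield",sh)
n=W([.115,0])
tgt(s,[.55,-.35,.33],-np.pi/2+yaw)
tgt(s,[n[0],n[1],.33],-np.pi/2+yaw)
E
```

```text
[[ 0.6043  0.0579  0.012 ]
 [ 0.6034 -0.0484  0.012 ]
 [ 0.4978  0.059   0.012 ]
 [ 0.4966 -0.0473  0.012 ]]
[0.55050026 0.00531276 0.012     ] -0.009713844598072499 -0.010447805962728464
notch [0.66549441 0.00415349] [ 0.6637807  -0.16583788]
shield [0.54891792 0.00494177 0.195     ]
rotunits [-11.05  -0.     0.  ] | dp in cur axes [-1.83 -1.74 -7.36] | dp in target axes [-1.83  6.04 -4.55]
rotunits [-11.05  -0.     0.  ] | dp in cur axes [ -1.83  -7.35 -12.27] | dp in target axes [ -1.83   8.28 -11.66]
```

>>> servo_tool([
  {"claw":0,"dp":[-1,0,0],"delta_rot":[0,0,0]},
  {"claw":0,"dp":[-1,0,0],"delta_rot":[-1,0,0]},
  {"claw":0,"dp":[0,0,0],"delta_rot":[-1,0,0]},
  {"claw":0,"dp":[0,0,0],"delta_rot":[-1,0,0]},
  {"claw":0,"dp":[0,0,0],"delta_rot":[-1,0,0]},
  {"claw":0,"dp":[0,0,0],"delta_rot":[-1,0,0]},
  {"claw":0,"dp":[0,0,0],"delta_rot":[-1,0,0]},
  {"claw":0,"dp":[0,0,0],"delta_rot":[-1,0,0]},
  {"claw":0,"dp":[0,0,0],"delta_rot":[-1,0,0]},
  {"claw":0,"dp":[0,0,0],"delta_rot":[-1,0,0]},
  {"claw":0,"dp":[0,0,0],"delta_rot":[-1,0,0]},
  {"claw":0,"dp":[0,0,0],"delta_rot":[-1,0,0]},
])

```text
clock: 1.9
ee_pos: [0.2455, -0.5747, 0.3387]
tcp_rot: [-0.497, -0.503, -0.497, 0.503]
ft_force: [-0.3, -0.5, -0.0]
gripper_width: 1.0
```

```bash
python3 - <<'E'
from h import *
s=sense();print(np.round(s["q"],2));tgt(s,[.6655,.0042,.33],-np.pi/2-.01)
E
```

```text
[ 1.37  0.63 -0.52  1.42  0.32  1.18  0.8 ]
rotunits [-0.02 -0.    0.  ] | dp in cur axes [  0.17   8.27 -11.68] | dp in target axes [  0.17   8.28 -11.66]
```

>>> servo_tool([
  {"claw":0,"dp":[0,0.69,-0.97],"delta_rot":[0,0,0]},
  {"claw":0,"dp":[0,0.69,-0.97],"delta_rot":[0,0,0]},
  {"claw":0,"dp":[0,0.69,-0.97],"delta_rot":[0,0,0]},
  {"claw":0,"dp":[0,0.69,-0.97],"delta_rot":[0,0,0]},
  {"claw":0,"dp":[0,0.69,-0.97],"delta_rot":[0,0,0]},
  {"claw":0,"dp":[0,0.69,-0.97],"delta_rot":[0,0,0]},
  {"claw":0,"dp":[0,0.69,-0.97],"delta_rot":[0,0,0]},
  {"claw":0,"dp":[0,0.69,-0.97],"delta_rot":[0,0,0]},
  {"claw":0,"dp":[0,0.69,-0.97],"delta_rot":[0,0,0]},
  {"claw":0,"dp":[0,0.69,-0.97],"delta_rot":[0,0,0]},
  {"claw":0,"dp":[0,0.69,-0.97],"delta_rot":[0,0,0]},
  {"claw":0,"dp":[0,0.69,-0.97],"delta_rot":[0,0,0]},
])

```text
clock: 3.4
ee_pos: [0.6693, 0.0022, 0.3387]
tcp_rot: [-0.496, -0.504, -0.496, 0.504]
ft_force: [-0.2, -0.3, 0.2]
gripper_width: 0.999
```

```bash
python3 - <<'E'
from h import *
c,s=snap("wrist","w1");print(np.round(s["q"],2),s["ee_pos"]);tgt(s,[.6655,.0042,.33],-np.pi/2-.01)
print(proj(c,[.6655,.0042,.236],s))
E
```

```text
[ 0.17  0.7  -0.51  1.27  0.34  1.26 -0.35] [0.66929636 0.00223668 0.33874851]
rotunits [-0.05  0.01 -0.  ] | dp in cur axes [ 0.17 -0.08 -0.04] | dp in target axes [ 0.17 -0.08 -0.04]
[252.31594293 182.81045208]
```

View pics/w1.png

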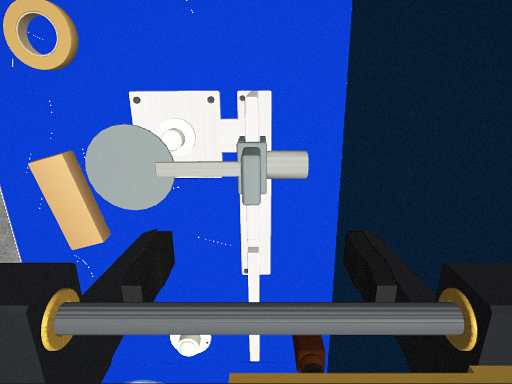

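```bash
python3 - <<'E'
from h import *
c,s=snap("wrist","w2",(205,120,325,220),6)
for uv in [(243,176),(260,176),(251.5,152),(251.5,203)]: print(uv,ray(c,uv,.236,s))
E
```

```text
(243, 176) [0.66090038 0.02221641 0.236     ]
(260, 176) [0.67467456 0.02213405 0.236     ]
(251.5, 152) [0.66803258 0.04193062 0.236     ]
(251.5, 203) [ 0.66749677 -0.00120789  0.236     ]
```

View pics/w2.png

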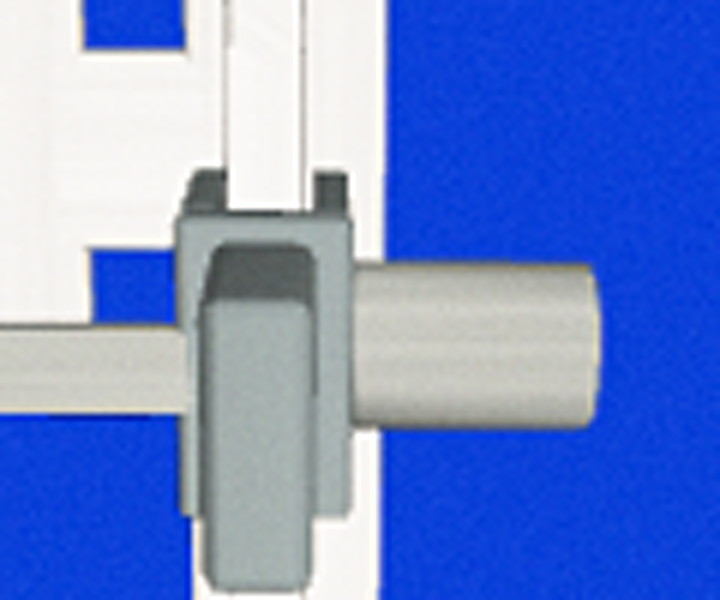

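```bash
python3 - <<'E'
from h import *
c=capture("wrist");s=sense()
f=lambda u,v,z:print(ray(c,(u/6-.4+205,v/6-.4+120),z,s))
f(204,445,.236);f(312,445,.236);f(258,299,.236);f(258,592,.236)
print('saddle');f(177,365,.198);f(351,365,.198);f(264,214,.198);f(264,517,.198)
E
```

```text
[ 0.653625   -0.00107784  0.236     ]
[ 0.66847094 -0.00120717  0.236     ]
[0.66146669 0.01963026 0.236     ]
[ 0.66060533 -0.02314237  0.236     ]
saddle
[ 0.64705273 -0.00129022  0.198     ]
[ 0.67426518 -0.00152956  0.198     ]
[0.66112191 0.02268868 0.198     ]
[ 0.66017067 -0.02695218  0.198     ]
```

>>> servo_tool([
  {"claw":0,"dp":[0.5,-0.17,0.08],"delta_rot":[0,0,0]},
  {"claw":0,"dp":[0.6,0,0],"delta_rot":[0,0,0]},
  {"claw":0,"dp":[0.6,0,0],"delta_rot":[0,0,0]},
  {"claw":0,"dp":[0.5,0,0],"delta_rot":[0,0,0]},
  {"claw":0,"dp":[0.48,0,0],"delta_rot":[0,0,0]},
  {"claw":0,"dp":[0,0,0],"delta_rot":[0,0,0]},
])

```text
clock: 4.3
ee_pos: [0.658, -0.0051, 0.2031]
tcp_rot: [-0.495, -0.503, -0.496, 0.506]
ft_force: [1.9, 0.2, 0.8]
gripper_width: 0.999
```

```bash
python3 - <<'E'
from h import *
c,s=snap("wrist","w3");print(s["ee_pos"],s["ft_force"])
E
```

```text
[ 0.65801225 -0.00510894  0.20306123] [1.88302571 0.20300388 0.75609185]
```

View pics/w3.png

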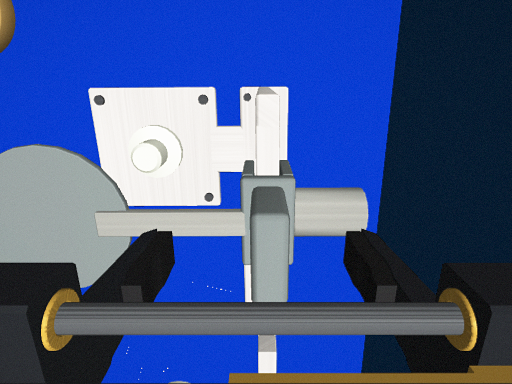

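```bash
python3 - <<'E'
from h import *
c=capture("wrist");s=sense();print(s["ee_pos"])
for uv in [(250,230),(289,230),(269,192),(269,300)]: print(ray(c,uv,.236,s))
E
```

```text
[ 0.65994688 -0.00392494  0.20555637]
[0.65842779 0.02115861 0.236     ]
[0.6739555  0.02089803 0.236     ]
[0.66610336 0.03708056 0.236     ]
[ 0.66576351 -0.01229163  0.236     ]
```

>>> servo_tool([
  {"claw":0,"dp":[0,0.07,-0.06],"delta_rot":[0,0,0]},
  {"claw":0,"dp":[0,0,0],"delta_rot":[0,0,0]},
])

```text
clock: 4.65
ee_pos: [0.6641, 0.0006, 0.2058]
tcp_rot: [0.497, 0.504, 0.496, -0.503]
ft_force: [-0.1, -0.2, 1.0]
gripper_width: 1.002
```

>>> servo_tool([
  {"claw":0,"dp":[0,0,0],"delta_rot":[0,0,0]},
  {"claw":0,"dp":[0,0,0],"delta_rot":[0,0,0]},
])

```text
clock: 4.9
ee_pos: [0.6633, -0.0, 0.2049]
tcp_rot: [0.496, 0.504, 0.496, -0.504]
ft_force: [-0.8, 0.1, -0.2]
gripper_width: 1.001
```

```bash
python3 - <<'E'
from h import *
c,s=snap("wrist","w4",(200,150,340,310),4);print(s["ee_pos"]); s=sense();print(s["ee_pos"],s["joint_vel"].round(3))
E
```

```text
[ 6.63334909e-01 -1.72887037e-06  2.04894176e-01]
[ 6.63292628e-01 -1.33610787e-05  2.04807639e-01] [-0.     0.001 -0.     0.002  0.001 -0.001 -0.   ]
```

View pics/w4.png

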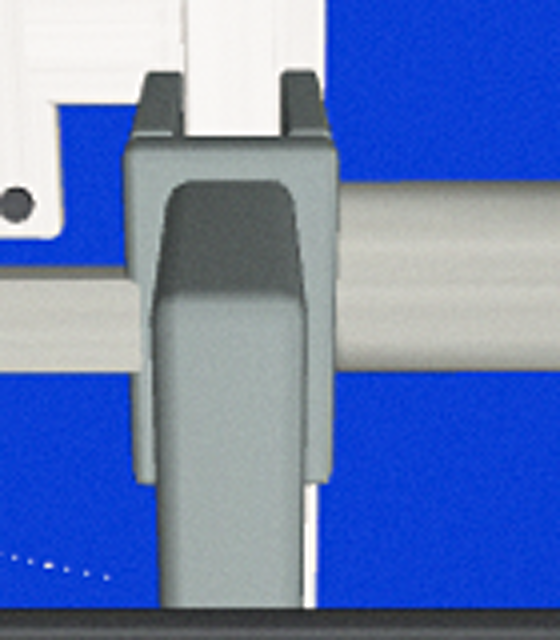

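```bash
python3 - <<'E'
from h import *
c=capture("wrist");s=sense();print(s["ee_pos"])
f=lambda u,v,z:print(ray(c,(u/4-.4+200,v/4-.4+150),z,s).round(4))
f(154,310,.236);f(303,310,.236);f(228,296,.236)
print("sad");f(127,160,.198);f(337,160,.198);f(136,480,.198);f(330,480,.198)
f(230,140,.198);f(230,484,.198)
tgt(s,s["ee_pos"],-np.pi/2-.015)
E
```

```text
[ 6.63261966e-01 -4.17026862e-05  2.04754587e-01]
[0.6571 0.0268 0.236 ]
[0.6718 0.0265 0.236 ]
[0.6644 0.0282 0.236 ]
sad
[0.6514 0.0294 0.198 ]
[0.6779 0.029  0.198 ]
[ 0.6507 -0.0173  0.198 ]
[ 0.6774 -0.0176  0.198 ]
[0.6645 0.0318 0.198 ]
[ 0.6636 -0.0181  0.198 ]
rotunits [-0.  0.  0.] | dp in cur axes [0. 0. 0.] | dp in target axes [0. 0. 0.]
```

>>> servo_tool([
  {"claw":0,"dp":[0,0.02,-0.14],"delta_rot":[0,0,0]},
  {"claw":0,"dp":[0,0,0],"delta_rot":[0,0,0]},
  {"claw":255,"dp":[0,0,0],"delta_rot":[0,0,0]},
  {"claw":255,"dp":[0,0,0],"delta_rot":[0,0,0]},
  {"claw":255,"dp":[0,0,0],"delta_rot":[0,0,0]},
  {"claw":255,"dp":[0,0,0],"delta_rot":[0,0,0]},
  {"claw":255,"dp":[0,0,0],"delta_rot":[0,0,0]},
  {"claw":255,"dp":[0,0,0],"delta_rot":[0,0,0]},
  {"claw":255,"dp":[0,0,0],"delta_rot":[0,0,0]},
])

```text
clock: 6.12
ee_pos: [0.6644, 0.007, 0.2047]
tcp_rot: [-0.496, -0.504, -0.496, 0.504]
ft_force: [0.5, -0.3, -0.0]
gripper_width: 0.231
```

>>> servo_tool([
  {"claw":255,"dp":[0,0,0],"delta_rot":[0,0,0]},
  {"claw":255,"dp":[0,0,0],"delta_rot":[0,0,0]},
  {"claw":255,"dp":[0,0,0],"delta_rot":[0,0,0]},
  {"claw":255,"dp":[0,0,0],"delta_rot":[0,0,0]},
])

```text
clock: 6.62
ee_pos: [0.6641, 0.0071, 0.2047]
tcp_rot: [-0.496, -0.504, -0.496, 0.504]
ft_force: [-1.7, -0.5, 2.0]
gripper_width: 0.18
```

>>> servo_tool([
  {"claw":255,"dp":[-0.1,0,0],"delta_rot":[0,0,0]},
  {"claw":255,"dp":[-0.1,0,0],"delta_rot":[0,0,0]},
  {"claw":255,"dp":[-0.1,0,0],"delta_rot":[0,0,0]},
  {"claw":255,"dp":[-0.1,0,0],"delta_rot":[0,0,0]},
  {"claw":255,"dp":[0,0,0],"delta_rot":[0,0,0]},
  {"claw":255,"dp":[0,0,0],"delta_rot":[0,0,0]},
])

```text
clock: 7.38
ee_pos: [0.6644, 0.007, 0.2246]
tcp_rot: [-0.496, -0.504, -0.496, 0.504]
ft_force: [-0.1, -0.4, -3.8]
gripper_width: 0.177
```

```bash
python3 - <<'E'
from h import *
c,s=snap("side","s2",(185,100,305,210),5);print(s["ee_pos"],s["ft_force"])
snap("wrist","w5")
E
```

```text
[0.6643555  0.00700646 0.22464596] [-0.10023227 -0.36327028 -3.78382551]
```

View pics/s2.png

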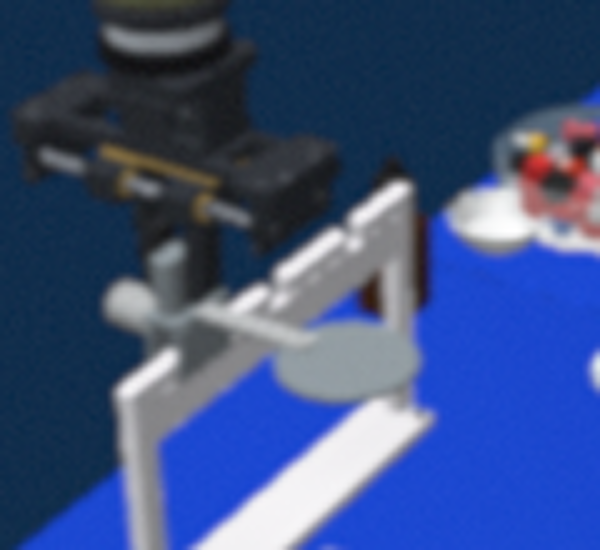

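View pics/w5.png

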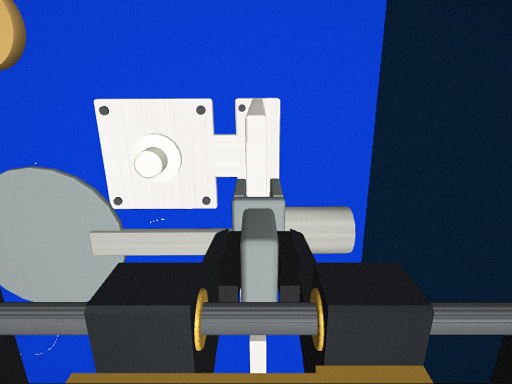

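```bash
cat >> h.py <<'E'
def screws(c,s,box,z=.012,thr=110):
    im=c["pixels"].astype(int).max(2);x0,y0,x1,y1=box
    m=(im[y0:y1,x0:x1]<thr).astype(np.uint8)
    n,l,st,ce=cv2.connectedComponentsWithStats(m)
    out=[]
    for i in range(1,n):
        if 15<st[i,4]<250:
            # weighted centroid
            out.append((ce[i]+[x0,y0],st[i,4],ray(c,ce[i]+[x0,y0],z,s)))
    return out
E
python3 - <<'E'
from h import *
c=capture("wrist");s=sense()
o=screws(c,s,(94,98,250,212))
for a in o: print(a[0].round(1),a[1],a[2].round(4))
E
```

```text
[241.5 107.5] 32 [0.6475 0.0605 0.012 ]
[103.8 110. ] 63 [0.4962 0.0601 0.012 ]
[200.6 109.5] 55 [0.6025 0.059  0.012 ]
[240.4 189.8] 224 [ 0.6431 -0.0347  0.012 ]
[104.1 199.8] 74 [ 0.4789 -0.0449  0.012 ]
[117.6 200.5] 49 [ 0.495  -0.0461  0.012 ]
[206. 200.] 45 [ 0.6013 -0.0471  0.012 ]
[246.8 210.1] 16 [ 0.6499 -0.061   0.012 ]
```

>>> servo_tool([
  {"claw":255,"dp":[0,0,0.2],"delta_rot":[0,0,0]},
  {"claw":255,"dp":[0,0,0.4],"delta_rot":[0,0,0]},
  {"claw":255,"dp":[0,0,0.4],"delta_rot":[0,0,0]},
  {"claw":255,"dp":[0,0,0.4],"delta_rot":[0,0,0]},
  {"claw":255,"dp":[0,0,0.4],"delta_rot":[0,0,0]},
  {"claw":255,"dp":[0,0.01,0.4],"delta_rot":[0,0,0]},
  {"claw":255,"dp":[0,0,0.4],"delta_rot":[0,0,0]},
  {"claw":255,"dp":[0,0,0.4],"delta_rot":[0,0,0]},
  {"claw":255,"dp":[0,0,0.3],"delta_rot":[0,0,0]},
  {"claw":255,"dp":[0,0,0.1],"delta_rot":[0,0,0]},
  {"claw":255,"dp":[0,0,0],"delta_rot":[0,0,0]},
  {"claw":255,"dp":[0,0,0],"delta_rot":[0,0,0]},
  {"claw":255,"dp":[0,0,0],"delta_rot":[0,0,0]},
])

```text
clock: 9.15
ee_pos: [0.6625, -0.1619, 0.2249]
tcp_rot: [0.497, 0.504, 0.497, -0.503]
ft_force: [0.5, -0.5, -2.5]
gripper_width: 0.182
```

```bash
python3 - <<'E'
from h import *
s=sense();print(s["ee_pos"],s["ft_force"],s["moment"]);tgt(s,[.6625,-.163,.2048],-np.pi/2-.015)
E
```

```text
[ 0.66251953 -0.16190392  0.22485918] [ 0.49608642 -0.53176884 -2.51616033] [-0.04780062 -0.04258121  0.00897008]
rotunits [ 0.01 -0.   -0.  ] | dp in cur axes [ 0.4  -0.    0.02] | dp in target axes [ 0.4  -0.    0.02]
```

>>> servo_tool([
  {"claw":255,"dp":[0.06,0,0.02],"delta_rot":[0,0,0]},
  {"claw":255,"dp":[0.1,0,0],"delta_rot":[0,0,0]},
  {"claw":255,"dp":[0.1,0,0],"delta_rot":[0,0,0]},
  {"claw":255,"dp":[0.1,0,0],"delta_rot":[0,0,0]},
  {"claw":255,"dp":[0.04,0,0],"delta_rot":[0,0,0]},
  {"claw":255,"dp":[0,0,0],"delta_rot":[0,0,0]},
  {"claw":255,"dp":[0,0,0],"delta_rot":[0,0,0]},
])

```text
clock: 10.02
ee_pos: [0.6625, -0.164, 0.2048]
tcp_rot: [0.496, 0.504, 0.496, -0.504]
ft_force: [0.2, 0.2, -2.0]
gripper_width: 0.185
```

```bash
python3 - <<'E'
from h import *
c,s=snap("wrist","w6");print(s["ee_pos"],s["ft_force"])
c,s=snap("side","s3",(210,70,330,190),5)
E
```

```text
[ 0.66249907 -0.16397467  0.20475433] [ 0.22942043  0.17832899 -1.98501408]
```

View pics/w6.png

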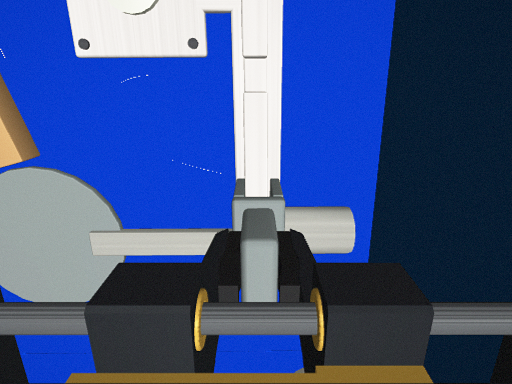

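View pics/s3.png

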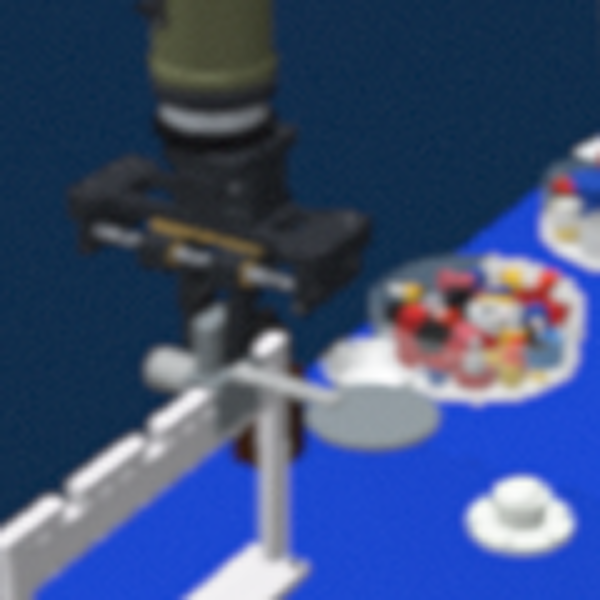

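>>> servo_tool([
  {"claw":255,"dp":[0.03,0,0],"delta_rot":[0,0,0]},
  {"claw":255,"dp":[0,0,0],"delta_rot":[0,0,0]},
  {"claw":255,"dp":[0,0,0],"delta_rot":[0,0,0]},
])

```text
clock: 10.5
ee_pos: [0.6625, -0.164, 0.2047]
tcp_rot: [0.497, 0.504, 0.496, -0.504]
ft_force: [-2.5, -0.2, 5.8]
gripper_width: 0.18
```

>>> servo_tool([
  {"claw":0,"dp":[0,0,0],"delta_rot":[0,0,0]},
  {"claw":0,"dp":[0,0,0],"delta_rot":[0,0,0]},
  {"claw":0,"dp":[0,0,0],"delta_rot":[0,0,0]},
  {"claw":0,"dp":[0,0,0],"delta_rot":[0,0,0]},
  {"claw":0,"dp":[-0.2,0,0],"delta_rot":[0,0,0]},
  {"claw":0,"dp":[-0.6,0,0],"delta_rot":[0,0,0]},
  {"claw":0,"dp":[-0.9,0,0],"delta_rot":[0,0,0]},
  {"claw":0,"dp":[-0.9,0,0],"delta_rot":[0,0,0]},
  {"claw":0,"dp":[0,0,0],"delta_rot":[0,0,0]},
  {"claw":0,"dp":[0,0,0],"delta_rot":[0,0,0]},
])

```text
clock: 11.75
ee_pos: [0.6619, -0.164, 0.3331]
tcp_rot: [-0.496, -0.503, -0.496, 0.504]
ft_force: [-0.3, 1.2, 0.1]
gripper_width: 1.001
```

```bash
python3 - <<'E'
from h import *
c,s=snap("wrist","w7");print(s["ee_pos"],s["q"].round(2))
c,s=snap("top","t7",(130,120,380,260),3.2)
tgt(s,[.4687,.0065,.334],-.011)
E
```

```text
[ 0.66193825 -0.16398605  0.33307181] [ 0.42  0.73 -0.52  1.23  0.35  1.28 -0.11]
rotunits [-15.04  -0.02   0.02] | dp in cur axes [-0.03 -3.91 -3.35] | dp in target axes [-0.04  3.37 -3.9 ]
```

View pics/w7.png

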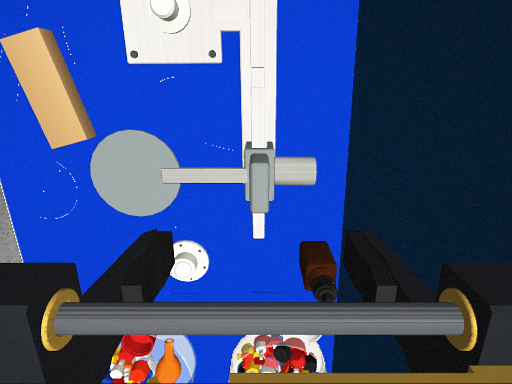

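View pics/t7.png

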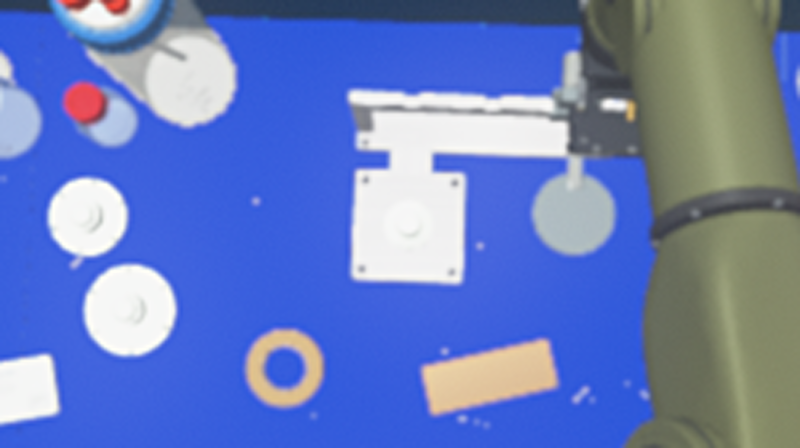

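>>> servo_tool([
  {"claw":0,"dp":[0,0,0],"delta_rot":[-1,0,0]},
  {"claw":0,"dp":[0,0,0],"delta_rot":[-1,0,0]},
  {"claw":0,"dp":[0,0,0],"delta_rot":[-1,0,0]},
  {"claw":0,"dp":[0,0,0],"delta_rot":[-1,0,0]},
  {"claw":0,"dp":[0,0,0],"delta_rot":[-1,0,0]},
  {"claw":0,"dp":[0,0,0],"delta_rot":[-1,0,0]},
  {"claw":0,"dp":[0,0,0],"delta_rot":[-1,0,0]},
  {"claw":0,"dp":[0,0,0],"delta_rot":[-1,0,0]},
  {"claw":0,"dp":[0,0,0],"delta_rot":[-1,0,0]},
  {"claw":0,"dp":[0,0,0],"delta_rot":[-1,0,0]},
  {"claw":0,"dp":[0,0,0],"delta_rot":[-1,0,0]},
  {"claw":0,"dp":[0,0,0],"delta_rot":[-1,0,0]},
  {"claw":0,"dp":[0,0,0],"delta_rot":[-1,0,0]},
  {"claw":0,"dp":[0,0,0],"delta_rot":[-1,0,0]},
  {"claw":0,"dp":[0,0,0],"delta_rot":[-1,0,0]},
  {"claw":0,"dp":[0,0.85,-0.55],"delta_rot":[0,0,0]},
  {"claw":0,"dp":[0,0.85,-0.55],"delta_rot":[0,0,0]},
  {"claw":0,"dp":[0,0.85,-0.55],"delta_rot":[0,0,0]},
  {"claw":0,"dp":[0,0.85,-0.6],"delta_rot":[0,0,0]},
  {"claw":0,"dp":[0,0,0],"delta_rot":[0,0,0]},
])

```text
clock: 14.35
ee_pos: [0.5498, 0.0116, 0.3332]
tcp_rot: [0.706, 0.003, 0.708, -0.002]
ft_force: [0.8, -0.2, 0.4]
gripper_width: 1.001
```

>>> servo_tool([
  {"claw":0,"dp":[0.8,0,0],"delta_rot":[0,0,0]},
  {"claw":0,"dp":[0.9,0,0],"delta_rot":[0,0,0]},
  {"claw":0,"dp":[0.9,0,0],"delta_rot":[0,0,0]},
  {"claw":0,"dp":[0,0,0],"delta_rot":[0,0,0]},
  {"claw":0,"dp":[0,0,0],"delta_rot":[0,0,0]},
  {"claw":0,"dp":[0,0,0],"delta_rot":[0,0,0]},
])

```text
clock: 15.1
ee_pos: [0.5537, 0.008, 0.205]
tcp_rot: [0.708, 0.006, 0.706, -0.005]
ft_force: [0.1, 0.7, 1.4]
gripper_width: 0.997
```

```bash
python3 - <<'E'
from h import *
c,s=snap("wrist","w8");print(s["ee_pos"],s["q"].round(2))
tgt(s,[.5487,.0065,.2],-.011)
E
```

```text
[0.5536699  0.00798619 0.20498068] [ 0.39  0.76 -0.85  1.8   0.72  0.91  0.76]
rotunits [-0.04  0.03 -0.01] | dp in cur axes [ 0.1  -0.03 -0.1 ] | dp in target axes [ 0.1  -0.03 -0.1 ]
```

View pics/w8.png

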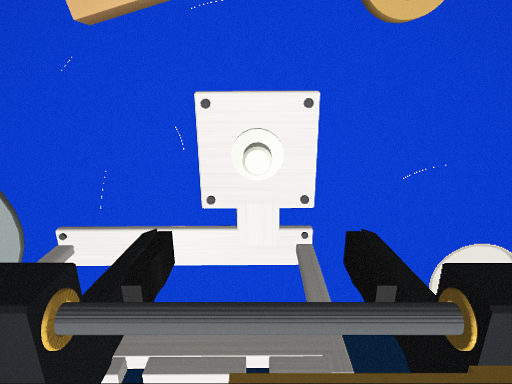

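```bash
python3 - <<'E'
from h import *
s=sense();c=capture("wrist");s2=sense();print(s["ee_pos"],s2["ee_pos"])
P=[]
for a in screws(c,s,(196,94,318,206)): print(a[0].round(1),a[1],a[2].round(4)); P.append(a[2])
cv2.imwrite("pics/w9.png",cv2.resize(c["pixels"][120:200,220:300,::-1],None,fx=7,fy=7,interpolation=cv2.INTER_CUBIC))
print(proj(c,[.5487,.0065,.050],s),proj(c,[.5487,.0065,.020],s))
E
```

```text
[0.55348557 0.00792381 0.20485816] [0.55328456 0.00780905 0.20464393]
[205.2 103.1] 67 [ 0.4953 -0.0461  0.012 ]
[308.4 102.6] 63 [0.4965 0.0601 0.012 ]
[210.8 199.7] 52 [ 0.6015 -0.0471  0.012 ]
[304.4 199.3] 53 [0.6028 0.0591 0.012 ]
[257.04739349 161.83895016] [257.19058506 154.90402447]
```

View pics/w9.png

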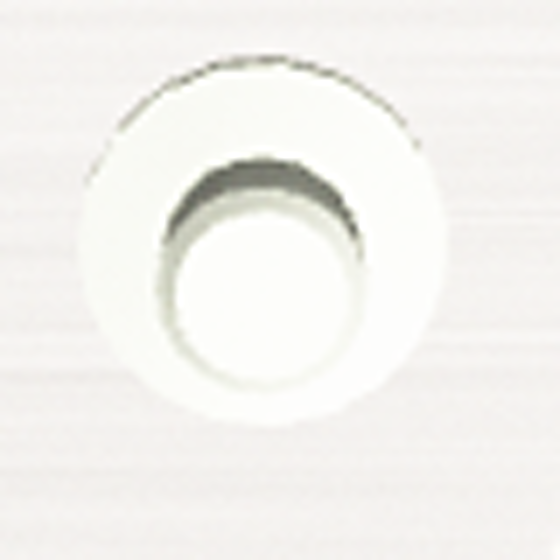

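>>> servo_tool([
  {"claw":0,"dp":[0.5,-0.03,-0.08],"delta_rot":[-0.04,0.03,0]},
  {"claw":0,"dp":[0.8,0,0],"delta_rot":[0,0,0]},
  {"claw":0,"dp":[0.8,0,0],"delta_rot":[0,0,0]},
  {"claw":0,"dp":[0.8,0,0],"delta_rot":[0,0,0]},
  {"claw":0,"dp":[0.4,0,0],"delta_rot":[0,0,0]},
  {"claw":0,"dp":[0.2,0,0],"delta_rot":[0,0,0]},
  {"claw":0,"dp":[0,0,0],"delta_rot":[0,0,0]},
  {"claw":0,"dp":[0,0,0],"delta_rot":[0,0,0]},
  {"claw":0,"dp":[0,0,0],"delta_rot":[0,0,0]},
])

```text
clock: 16.32
ee_pos: [0.5486, 0.0063, 0.0291]
tcp_rot: [0.707, 0.004, 0.708, -0.004]
ft_force: [0.2, 0.4, -0.2]
gripper_width: 0.997
```

```bash
python3 - <<'E'
from h import *
s=sense();print(s["ee_pos"],s["joint_vel"].round(3))
tgt(s,[.549,.0065,.028],-.011)
E
```

```text
[0.54855982 0.00630854 0.02913416] [-0.003  0.004  0.004  0.001 -0.001 -0.001 -0.001]
rotunits [-0.   -0.01 -0.  ] | dp in cur axes [0.02 0.   0.01] | dp in target axes [0.02 0.   0.01]
```

>>> servo_tool([
  {"claw":255,"dp":[0.02,0,0.01],"delta_rot":[0,0,0]},
  {"claw":255,"dp":[0,0,0],"delta_rot":[0,0,0]},
  {"claw":255,"dp":[0,0,0],"delta_rot":[0,0,0]},
  {"claw":255,"dp":[0,0,0],"delta_rot":[0,0,0]},
  {"claw":255,"dp":[0,0,0],"delta_rot":[0,0,0]},
  {"claw":255,"dp":[0,0,0],"delta_rot":[0,0,0]},
  {"claw":255,"dp":[0,0,0],"delta_rot":[0,0,0]},
  {"claw":255,"dp":[0,0,0],"delta_rot":[0,0,0]},
  {"claw":255,"dp":[0,0,0],"delta_rot":[0,0,0]},
  {"claw":255,"dp":[0,0,0],"delta_rot":[0,0,0]},
])

```text
clock: 17.58
ee_pos: [0.5484, 0.0063, 0.0272]
tcp_rot: [0.706, 0.004, 0.708, -0.004]
ft_force: [-0.4, 0.3, 0.0]
gripper_width: 0.33
```

>>> servo_tool([
  {"claw":255,"dp":[-0.2,0,0],"delta_rot":[0,0,0]},
  {"claw":255,"dp":[-0.4,0,0],"delta_rot":[0,0,0]},
  {"claw":255,"dp":[-0.6,0,0],"delta_rot":[0,0,0]},
  {"claw":255,"dp":[0,0.7,0],"delta_rot":[0,0,0]},
  {"claw":255,"dp":[0,0.9,0.1],"delta_rot":[0,0,0]},
  {"claw":255,"dp":[0,0.9,0.1],"delta_rot":[0,0,0]},
  {"claw":255,"dp":[0,0.7,0],"delta_rot":[0,0,0]},
  {"claw":255,"dp":[0,0.3,0],"delta_rot":[0,0,0]},
  {"claw":255,"dp":[0.4,0,0],"delta_rot":[0,0,0]},
  {"claw":255,"dp":[0.5,0,0],"delta_rot":[0,0,0]},
  {"claw":255,"dp":[0.3,0,0],"delta_rot":[0,0,0]},
  {"claw":255,"dp":[0.1,0,0],"delta_rot":[0,0,0]},
  {"claw":255,"dp":[0,0,0],"delta_rot":[0,0,0]},
  {"claw":255,"dp":[0,0,0],"delta_rot":[0,0,0]},
  {"claw":255,"dp":[0,0,0],"delta_rot":[0,0,0]},
])

```text
clock: 19.45
ee_pos: [0.5607, 0.1813, 0.0228]
tcp_rot: [0.706, 0.004, 0.708, -0.004]
ft_force: [0.0, -0.1, -1.1]
gripper_width: 0.335
```

>>> servo_tool([
  {"claw":255,"dp":[0.14,0,0],"delta_rot":[0,0,0]},
  {"claw":255,"dp":[0,0,0],"delta_rot":[0,0,0]},
  {"claw":255,"dp":[0,0,0],"delta_rot":[0,0,0]},
])

```text
clock: 19.82
ee_pos: [0.56, 0.181, 0.015]
tcp_rot: [0.706, 0.004, 0.708, -0.004]
ft_force: [0.1, -0.1, -0.3]
gripper_width: 0.33
```

>>> servo_tool([
  {"claw":0,"dp":[0,0,0],"delta_rot":[0,0,0]},
  {"claw":0,"dp":[0,0,0],"delta_rot":[0,0,0]},
  {"claw":0,"dp":[0,0,0],"delta_rot":[0,0,0]},
  {"claw":0,"dp":[0,0,0],"delta_rot":[0,0,0]},
  {"claw":0,"dp":[-0.4,0,0],"delta_rot":[0,0,0]},
  {"claw":0,"dp":[-0.8,0,0],"delta_rot":[0,0,0]},
  {"claw":0,"dp":[-0.9,0,0],"delta_rot":[0,0,0]},
  {"claw":0,"dp":[-0.9,0,0],"delta_rot":[0,0,0]},
  {"claw":0,"dp":[-0.8,0,0],"delta_rot":[0,0,0]},
  {"claw":0,"dp":[0,0.8,-0.6],"delta_rot":[0,0,0]},
  {"claw":0,"dp":[0,0.9,-0.7],"delta_rot":[0,0,0]},
  {"claw":0,"dp":[0,0.8,-0.7],"delta_rot":[0,0,0]},
  {"claw":0,"dp":[0,0.4,-0.4],"delta_rot":[0,0,0]},
  {"claw":0,"dp":[0,0,0],"delta_rot":[0,0,0]},
  {"claw":0,"dp":[0,0,0],"delta_rot":[0,0,0]},
  {"claw":0,"dp":[0,0,0],"delta_rot":[0,0,0]},
  {"claw":0,"dp":[0,0,0],"delta_rot":[0,0,0]},
])

```text
clock: 21.95
ee_pos: [0.4433, 0.3264, 0.2054]
tcp_rot: [0.706, 0.004, 0.708, -0.005]
ft_force: [-1.3, -0.1, 0.6]
gripper_width: 1.0
```

```bash
python3 - <<'E'
from h import *
c,s=snap("wrist","w10");s2=sense();print(s["ee_pos"],s2["ee_pos"],s["q"].round(2))
tgt(s,[.443,.325,.2],-.011)
E
```

```text
[0.44329348 0.32640352 0.20543317] [0.44308864 0.32664529 0.2054239 ] [-0.25  0.75 -0.81  1.81  0.68  0.89  0.18]
rotunits [-0.02 -0.03  0.01] | dp in cur axes [ 0.11 -0.03 -0.01] | dp in target axes [ 0.11 -0.03 -0.01]
```

View pics/w10.png

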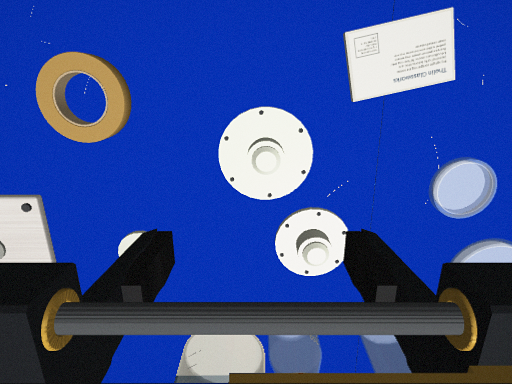

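```bash
cat >> h.py <<'E'
def flange(c,s,uv,ztop,thr=150,win=90,zhub=None):
    im=c["pixels"].astype(int);m=(im.min(2)>thr).astype(np.uint8)
    u,v=int(uv[0]),int(uv[1])
    m=cv2.morphologyEx(m,cv2.MORPH_CLOSE,np.ones((9,9)))
    n,l=cv2.connectedComponents(m);k=l[v,u];m=(l==k).astype(np.uint8)
    cn=max(cv2.findContours(m,cv2.RETR_EXTERNAL,cv2.CHAIN_APPROX_NONE)[0],key=cv2.contourArea)
    cn=cv2.convexHull(cn)[:,0,:]
    P=np.array([ray(c,p,ztop,s)[:2] for p in cn])
    for _ in range(4):
        A=np.c_[2*P,np.ones(len(P))];b=(P**2).sum(1);w=np.linalg.lstsq(A,b,rcond=None)[0]
        r=np.sqrt(w[2]+w[0]**2+w[1]**2);res=np.hypot(*(P-w[:2]).T)-r
        P=P[abs(res)<max(.001,2*res.std())]
    return w[:2],2*r,res.std(),len(P)
E
python3 - <<'E'
from h import *
c=capture("wrist");s=sense()
print(flange(c,s,(240,170),.008)); print(flange(c,s,(295,240),.008))
print(proj(c,[*flange(c,s,(240,170),.008)[0],.037],s))
tgt(s,[*flange(c,s,(240,170),.008)[0],.0115],-.011)
E
```

```text
(array([0.4401609 , 0.33371108]), np.float64(0.10352347967795388), np.float64(0.00015165621927109717), 42)
(array([0.5492376 , 0.38923296]), np.float64(0.08922837758565369), np.float64(0.00020596686814202626), 36)
[265.47900244 161.40030801]
rotunits [-0.01 -0.03  0.  ] | dp in cur axes [ 3.88  0.14 -0.04] | dp in target axes [ 3.88  0.14 -0.06]
```

>>> servo_tool([
  {"claw":0,"dp":[0.5,0.14,-0.05],"delta_rot":[0,-0.03,0]},
  {"claw":0,"dp":[0.8,0,0],"delta_rot":[0,0,0]},
  {"claw":0,"dp":[0.8,0,0],"delta_rot":[0,0,0]},
  {"claw":0,"dp":[0.8,0,0],"delta_rot":[0,0,0]},
  {"claw":0,"dp":[0.5,0,0],"delta_rot":[0,0,0]},
  {"claw":0,"dp":[0.3,0,0],"delta_rot":[0,0,0]},
  {"claw":0,"dp":[0.1,0,0],"delta_rot":[0,0,0]},
  {"claw":0,"dp":[0,0,0],"delta_rot":[0,0,0]},
  {"claw":0,"dp":[0,0,0],"delta_rot":[0,0,0]},
  {"claw":0,"dp":[0,0,0],"delta_rot":[0,0,0]},
])

```text
clock: 23.3
ee_pos: [0.4404, 0.3347, 0.0163]
tcp_rot: [0.707, 0.004, 0.707, -0.004]
ft_force: [-0.4, 0.1, 0.4]
gripper_width: 1.006
```

```bash
python3 - <<'E'
from h import *
s=sense();tgt(s,[.4402,.3337,.0115],-.011)
E
```

```text
rotunits [-0.    0.01 -0.01] | dp in cur axes [ 0.1  -0.02 -0.  ] | dp in target axes [ 0.1  -0.02 -0.  ]
```

>>> servo_tool([
  {"claw":0,"dp":[0.09,-0.02,0],"delta_rot":[0,0,0]},
  {"claw":255,"dp":[0,0,0],"delta_rot":[0,0,0]},
  {"claw":255,"dp":[0,0,0],"delta_rot":[0,0,0]},
  {"claw":255,"dp":[0,0,0],"delta_rot":[0,0,0]},
  {"claw":255,"dp":[0,0,0],"delta_rot":[0,0,0]},
  {"claw":255,"dp":[0,0,0],"delta_rot":[0,0,0]},
  {"claw":255,"dp":[0,0,0],"delta_rot":[0,0,0]},
  {"claw":255,"dp":[0,0,0],"delta_rot":[0,0,0]},
  {"claw":255,"dp":[0,0,0],"delta_rot":[0,0,0]},
])

```text
clock: 24.42
ee_pos: [0.44, 0.3335, 0.0111]
tcp_rot: [0.707, 0.004, 0.707, -0.004]
ft_force: [0.2, -0.0, -0.5]
gripper_width: 0.444
```

>>> servo_tool([
  {"claw":255,"dp":[-0.2,0,0],"delta_rot":[0,0,0]},
  {"claw":255,"dp":[-0.5,0,0],"delta_rot":[0,0,0]},
  {"claw":255,"dp":[-0.7,0,0],"delta_rot":[0,0,0]},
  {"claw":255,"dp":[-0.5,-0.3,0.1],"delta_rot":[0,0,0]},
  {"claw":255,"dp":[0,-0.7,0.25],"delta_rot":[0,0,0]},
  {"claw":255,"dp":[0,-0.9,0.3],"delta_rot":[0,0,0]},
  {"claw":255,"dp":[0,-0.9,0.3],"delta_rot":[0,0,0]},
  {"claw":255,"dp":[0,-0.9,0.3],"delta_rot":[0,0,0]},
  {"claw":255,"dp":[0,-0.9,0.3],"delta_rot":[0,0,0]},
  {"claw":255,"dp":[0,-0.9,0.3],"delta_rot":[0,0,0]},
  {"claw":255,"dp":[0,-0.7,0.3],"delta_rot":[0,0,0]},
  {"claw":255,"dp":[0,-0.3,0.1],"delta_rot":[0,0,0]},
  {"claw":255,"dp":[0,0,0],"delta_rot":[0,0,0]},
  {"claw":255,"dp":[0,0,0],"delta_rot":[0,0,0]},
  {"claw":255,"dp":[0,0,0],"delta_rot":[0,0,0]},
  {"claw":255,"dp":[0,0,0],"delta_rot":[0,0,0]},
])

```text
clock: 26.42
ee_pos: [0.5487, 0.0084, 0.1062]
tcp_rot: [0.707, 0.003, 0.707, -0.003]
ft_force: [0.2, -0.5, -2.6]
gripper_width: 0.446
```

```bash
python3 - <<'E'
from h import *
c,s=snap("wrist","w11");print(s["ee_pos"],s["ft_force"]);tgt(s,[.549,.0065,.040],-.011)
E
```

```text
[0.54869916 0.00842493 0.10619855] [ 0.2256608  -0.53239297 -2.64547171]
rotunits [ 0.02 -0.   -0.  ] | dp in cur axes [ 1.32 -0.04  0.01] | dp in target axes [ 1.32 -0.04  0.01]
```

View pics/w11.png

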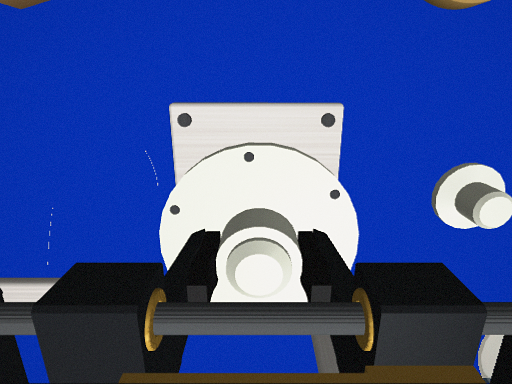

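>>> servo_tool([
  {"claw":255,"dp":[0.4,-0.04,0.01],"delta_rot":[0,0,0]},
  {"claw":255,"dp":[0.6,0,0],"delta_rot":[0,0,0]},
  {"claw":255,"dp":[0.3,0,0],"delta_rot":[0,0,0]},
  {"claw":255,"dp":[0,0,0],"delta_rot":[0,0,0]},
  {"claw":255,"dp":[0,0,0],"delta_rot":[0,0,0]},
  {"claw":255,"dp":[0,0,0],"delta_rot":[0,0,0]},
  {"claw":255,"dp":[0,0,0],"delta_rot":[0,0,0]},
])

```text
clock: 27.35
ee_pos: [0.5498, 0.0052, 0.0417]
tcp_rot: [0.707, 0.004, 0.707, -0.004]
ft_force: [-0.5, 0.3, -3.6]
gripper_width: 0.447
```

```bash
python3 - <<'E'
from h import *
s=sense();print(s["ee_pos"],s["ft_force"],s["joint_vel"].round(3));tgt(s,[.549,.0065,.0231],-.011)
E
```

```text
[0.5497778  0.00521555 0.04167479] [-0.54455025  0.32354698 -3.64062333] [-0.001  0.003  0.003  0.001  0.002 -0.002 -0.   ]
rotunits [-0.    0.01 -0.  ] | dp in cur axes [ 0.37  0.03 -0.02] | dp in target axes [ 0.37  0.03 -0.02]
```

>>> servo_tool([
  {"claw":255,"dp":[0.1,0.02,-0.01],"delta_rot":[0,0,0]},
  {"claw":255,"dp":[0,0,0],"delta_rot":[0,0,0]},
  {"claw":255,"dp":[0,0,0],"delta_rot":[0,0,0]},
  {"claw":255,"dp":[0,0,0],"delta_rot":[0,0,0]},
])

```text
clock: 27.85
ee_pos: [0.5489, 0.0062, 0.0361]
tcp_rot: [0.707, 0.004, 0.707, -0.004]
ft_force: [0.1, 0.2, -2.7]
gripper_width: 0.447
```

```bash
python3 - <<'E'
from h import *
s=sense();print(s["ee_pos"],s["ft_force"],s["joint_vel"].round(3));tgt(s,[.549,.0065,.0231],-.011)
E
```

```text
[0.54892287 0.00623048 0.03606433] [ 0.07384167  0.16945052 -2.69240148] [ 0.001 -0.001  0.002  0.001  0.001  0.003  0.002]
rotunits [0. 0. 0.] | dp in cur axes [0.26 0.01 0.  ] | dp in target axes [0.26 0.01 0.  ]
```

Aligned to within 0.3 mm, so I'll descend slowly.

>>> servo_tool([
  {"claw":255,"dp":[0.06,0,0],"delta_rot":[0,0,0]},
  {"claw":255,"dp":[0.06,0,0],"delta_rot":[0,0,0]},
  {"claw":255,"dp":[0.06,0,0],"delta_rot":[0,0,0]},
  {"claw":255,"dp":[0.06,0,0],"delta_rot":[0,0,0]},
  {"claw":255,"dp":[0.02,0,0],"delta_rot":[0,0,0]},
  {"claw":255,"dp":[0,0,0],"delta_rot":[0,0,0]},
  {"claw":255,"dp":[0,0,0],"delta_rot":[0,0,0]},
])

```text
clock: 28.72
ee_pos: [0.5489, 0.0063, 0.0231]
tcp_rot: [0.707, 0.004, 0.707, -0.004]
ft_force: [0.0, -0.2, -2.1]
gripper_width: 0.447
```

>>> servo_tool([
  {"claw":255,"dp":[0.03,0,0],"delta_rot":[0,0,0]},
  {"claw":255,"dp":[0,0,0],"delta_rot":[0,0,0]},
  {"claw":255,"dp":[0,0,0],"delta_rot":[0,0,0]},
])

```text
clock: 29.1
ee_pos: [0.549, 0.0063, 0.023]
tcp_rot: [0.707, 0.004, 0.707, -0.004]
ft_force: [-3.6, -1.7, 10.9]
gripper_width: 0.443
```

>>> servo_tool([
  {"claw":0,"dp":[0,0,0],"delta_rot":[0,0,0]},
  {"claw":0,"dp":[0,0,0],"delta_rot":[0,0,0]},
  {"claw":0,"dp":[0,0,0],"delta_rot":[0,0,0]},
  {"claw":0,"dp":[0,0,0],"delta_rot":[0,0,0]},
  {"claw":0,"dp":[-0.2,0,0],"delta_rot":[0,0,0]},
  {"claw":0,"dp":[-0.6,0,0],"delta_rot":[0,0,0]},
  {"claw":0,"dp":[-0.9,0,0],"delta_rot":[0,0,0]},
  {"claw":0,"dp":[-0.9,0.3,0],"delta_rot":[0,0,0]},
  {"claw":0,"dp":[-0.8,0.6,0],"delta_rot":[0,0,0]},
  {"claw":0,"dp":[0,1,0],"delta_rot":[0,0,0]},
  {"claw":0,"dp":[0,1,0.08],"delta_rot":[0,0,0]},
  {"claw":0,"dp":[0,1,0],"delta_rot":[0,0,0]},
  {"claw":0,"dp":[0,1,0],"delta_rot":[0,0,0]},
  {"claw":0,"dp":[0,1,0],"delta_rot":[0,0,0]},
  {"claw":0,"dp":[0,1,0],"delta_rot":[0,0,0]},
  {"claw":0,"dp":[0,0.5,0],"delta_rot":[0,0,0]},
  {"claw":0,"dp":[0,0.2,0],"delta_rot":[0,0,0]},
  {"claw":0,"dp":[0,0,0],"delta_rot":[0,0,0]},
  {"claw":0,"dp":[0,0,0],"delta_rot":[0,0,0]},
  {"claw":0,"dp":[0,0,0],"delta_rot":[0,0,0]},
])

```text
clock: 31.6
ee_pos: [0.5577, 0.3846, 0.1915]
tcp_rot: [0.707, 0.004, 0.707, -0.005]
ft_force: [-0.3, -0.2, -0.4]
gripper_width: 1.005
```

```bash
python3 - <<'E'
from h import *
c,s=snap("wrist","w12");print(s["ee_pos"],s["q"].round(2));print(proj(c,[.549,.389,.008],s))
snap("top","t12",(130,120,380,260),3.2)
E
```

```text
[0.55766086 0.38459475 0.19154201] [-0.31  0.91 -0.77  1.42  0.67  1.09  0.36]
[262.9490659  151.96443557]
```

View pics/w12.png

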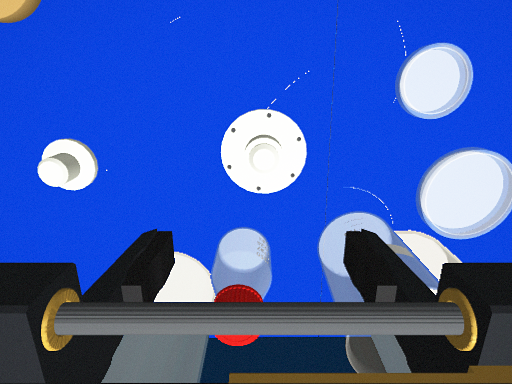

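View pics/t12.png

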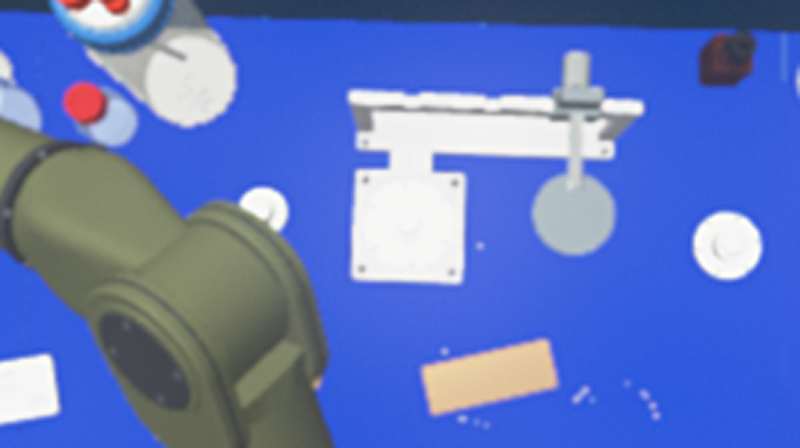

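```bash
python3 - <<'E'
from h import *
c=capture("wrist");s=sense();print(s["ee_pos"])
f=flange(c,s,(240,170),.008);print(f)
tgt(s,[*f[0],.0111],-.011)
E
```

```text
[0.55732077 0.38542969 0.1916043 ]
(array([0.54979785, 0.38947154]), np.float64(0.08983275104879855), np.float64(0.00011982019241076292), 35)
rotunits [-0.01  0.    0.  ] | dp in cur axes [ 3.61  0.08 -0.15] | dp in target axes [ 3.61  0.08 -0.15]
```

>>> servo_tool([
  {"claw":0,"dp":[0.5,0.05,-0.14],"delta_rot":[0,0,0]},
  {"claw":0,"dp":[0.8,0,0],"delta_rot":[0,0,0]},
  {"claw":0,"dp":[0.8,0,0],"delta_rot":[0,0,0]},
  {"claw":0,"dp":[0.7,0,0],"delta_rot":[0,0,0]},
  {"claw":0,"dp":[0.5,0,0],"delta_rot":[0,0,0]},
  {"claw":0,"dp":[0.2,0,0],"delta_rot":[0,0,0]},
  {"claw":0,"dp":[0,0,0],"delta_rot":[0,0,0]},
  {"claw":0,"dp":[0,0,0],"delta_rot":[0,0,0]},
  {"claw":0,"dp":[0,0,0],"delta_rot":[0,0,0]},
  {"claw":0,"dp":[0,0,0],"delta_rot":[0,0,0]},
])

```text
clock: 33.0
ee_pos: [0.5504, 0.389, 0.0173]
tcp_rot: [0.707, 0.004, 0.707, -0.004]
ft_force: [-0.3, -0.1, -0.3]
gripper_width: 1.003
```

```bash
python3 - <<'E'
from h import *
s=sense();print(s["ee_pos"])
tgt(s,[.5495,.3893,.0111],-.011)
E
```

```text
[0.55040395 0.38902234 0.01729842]
rotunits [ 0.    0.01 -0.01] | dp in cur axes [ 0.12  0.01 -0.02] | dp in target axes [ 0.12  0.01 -0.02]
```

>>> servo_tool([
  {"claw":0,"dp":[0.12,0.01,-0.02],"delta_rot":[0,0,0]},
  {"claw":0,"dp":[0,0,0],"delta_rot":[0,0,0]},
  {"claw":255,"dp":[0,0,0],"delta_rot":[0,0,0]},
  {"claw":255,"dp":[0,0,0],"delta_rot":[0,0,0]},
  {"claw":255,"dp":[0,0,0],"delta_rot":[0,0,0]},
  {"claw":255,"dp":[0,0,0],"delta_rot":[0,0,0]},
  {"claw":255,"dp":[0,0,0],"delta_rot":[0,0,0]},
  {"claw":255,"dp":[0,0,0],"delta_rot":[0,0,0]},
  {"claw":255,"dp":[0,0,0],"delta_rot":[0,0,0]},
  {"claw":255,"dp":[0,0,0],"delta_rot":[0,0,0]},
])

```text
clock: 34.25
ee_pos: [0.5491, 0.3893, 0.0106]
tcp_rot: [0.707, 0.004, 0.707, -0.004]
ft_force: [-0.9, 0.5, 0.4]
gripper_width: 0.443
```

>>> servo_tool([
  {"claw":255,"dp":[-0.2,0,0],"delta_rot":[0,0,0]},
  {"claw":255,"dp":[-0.5,0,0],"delta_rot":[0,0,0]},
  {"claw":255,"dp":[-0.8,0,0],"delta_rot":[0,0,0]},
  {"claw":255,"dp":[-0.7,-0.3,0],"delta_rot":[0,0,0]},
  {"claw":255,"dp":[0,-0.7,0],"delta_rot":[0,0,0]},
  {"claw":255,"dp":[0,-0.9,0],"delta_rot":[0,0,0]},
  {"claw":255,"dp":[0,-0.9,0.04],"delta_rot":[0,0,0]},
  {"claw":255,"dp":[0,-0.9,0.04],"delta_rot":[0,0,0]},
  {"claw":255,"dp":[0,-0.9,0],"delta_rot":[0,0,0]},
  {"claw":255,"dp":[0,-0.9,0],"delta_rot":[0,0,0]},
  {"claw":255,"dp":[0,-0.9,0],"delta_rot":[0,0,0]},
  {"claw":255,"dp":[0,-0.7,0],"delta_rot":[0,0,0]},
  {"claw":255,"dp":[0,-0.4,0],"delta_rot":[0,0,0]},
  {"claw":255,"dp":[0,-0.15,0],"delta_rot":[0,0,0]},
  {"claw":255,"dp":[0,0,0],"delta_rot":[0,0,0]},
  {"claw":255,"dp":[0,0,0],"delta_rot":[0,0,0]},
  {"claw":255,"dp":[0,0,0],"delta_rot":[0,0,0]},
  {"claw":255,"dp":[0,0,0],"delta_rot":[0,0,0]},
])

```text
clock: 36.5
ee_pos: [0.5489, 0.0074, 0.1206]
tcp_rot: [0.707, 0.004, 0.707, -0.003]
ft_force: [-0.1, -1.0, -2.9]
gripper_width: 0.445
```

```bash
python3 - <<'E'
from h import *
s=sense();print(s["ee_pos"],s["ft_force"])
tgt(s,[.549,.0063,.0526],-.011)
c,s=snap("wrist","w13")
E
```

```text
[0.54887218 0.00744178 0.12055482] [-0.11998411 -1.0284418  -2.93712237]
rotunits [ 0.01 -0.   -0.  ] | dp in cur axes [ 1.36 -0.02  0.  ] | dp in target axes [ 1.36 -0.02  0.  ]
```

View pics/w13.png

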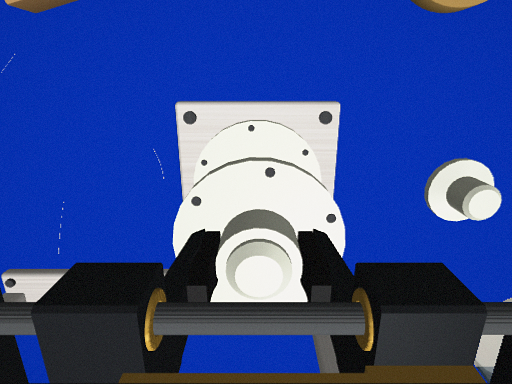

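Spacer 90 is held, with the 104 seated below it. I'll descend to just above engagement and settle.

>>> servo_tool([
  {"claw":255,"dp":[0.4,0,0],"delta_rot":[0,0,0]},
  {"claw":255,"dp":[0.5,0,0],"delta_rot":[0,0,0]},
  {"claw":255,"dp":[0.15,0,0],"delta_rot":[0,0,0]},
  {"claw":255,"dp":[0,0,0],"delta_rot":[0,0,0]},
  {"claw":255,"dp":[0,0,0],"delta_rot":[0,0,0]},
  {"claw":255,"dp":[0,0,0],"delta_rot":[0,0,0]},
  {"claw":255,"dp":[0,0,0],"delta_rot":[0,0,0]},
  {"claw":255,"dp":[0,0,0],"delta_rot":[0,0,0]},
])

```text
clock: 37.55
ee_pos: [0.549, 0.0067, 0.0683]
tcp_rot: [0.707, 0.004, 0.707, -0.004]
ft_force: [0.2, -0.2, -3.3]
gripper_width: 0.447
```

```bash
python3 - <<'E'
from h import *
s=sense();print(s["ee_pos"],s["ft_force"])
tgt(s,[.549,.0063,.0526],-.011)
E
```

```text
[0.54902104 0.00670164 0.0683033 ] [ 0.17926018 -0.23430206 -3.31977683]
rotunits [0. 0. 0.] | dp in cur axes [ 0.31 -0.01 -0.  ] | dp in target axes [ 0.31 -0.01 -0.  ]
```

>>> servo_tool([
  {"claw":255,"dp":[0.07,0,0],"delta_rot":[0,0,0]},
  {"claw":255,"dp":[0.07,0,0],"delta_rot":[0,0,0]},
  {"claw":255,"dp":[0.07,0,0],"delta_rot":[0,0,0]},
  {"claw":255,"dp":[0.07,0,0],"delta_rot":[0,0,0]},
  {"claw":255,"dp":[0.04,0,0],"delta_rot":[0,0,0]},
  {"claw":255,"dp":[0,0,0],"delta_rot":[0,0,0]},
  {"claw":255,"dp":[0,0,0],"delta_rot":[0,0,0]},
  {"claw":255,"dp":[0,0,0],"delta_rot":[0,0,0]},
])

```text
clock: 38.55
ee_pos: [0.5488, 0.0067, 0.0525]
tcp_rot: [0.707, 0.004, 0.707, -0.004]
ft_force: [-2.6, -0.2, 5.3]
gripper_width: 0.441
```

>>> servo_tool([
  {"claw":0,"dp":[0,0,0],"delta_rot":[0,0,0]},
  {"claw":0,"dp":[0,0,0],"delta_rot":[0,0,0]},
  {"claw":0,"dp":[0,0,0],"delta_rot":[0,0,0]},
  {"claw":0,"dp":[0,0,0],"delta_rot":[0,0,0]},
  {"claw":0,"dp":[-0.2,0,0],"delta_rot":[0,0,0]},
  {"claw":0,"dp":[-0.6,0,0],"delta_rot":[0,0,0]},
  {"claw":0,"dp":[-1,0,0],"delta_rot":[0,0,0]},
  {"claw":0,"dp":[-1,0,0],"delta_rot":[0,0,0]},
  {"claw":0,"dp":[-1,0,0],"delta_rot":[0,0,0]},
  {"claw":0,"dp":[-1,0,0],"delta_rot":[0,0,0]},
  {"claw":0,"dp":[0,-0.6,0],"delta_rot":[0,0,0]},
  {"claw":0,"dp":[0,-1,0],"delta_rot":[0,0,0]},
  {"claw":0,"dp":[0,-1,-0.1],"delta_rot":[0,0,0]},
  {"claw":0,"dp":[0,-1,-0.1],"delta_rot":[0,0,0]},
  {"claw":0,"dp":[0,-1,0],"delta_rot":[0,0,0]},
  {"claw":0,"dp":[0,-1,0],"delta_rot":[0,0,0]},
  {"claw":0,"dp":[0,-1,0],"delta_rot":[0,0,0]},
  {"claw":0,"dp":[0,-0.7,0],"delta_rot":[0,0,0]},
  {"claw":0,"dp":[0,-0.2,0],"delta_rot":[0,0,0]},
  {"claw":0,"dp":[0,0,0],"delta_rot":[0,0,0]},
])

```text
clock: 41.05
ee_pos: [0.5349, -0.3671, 0.2923]
tcp_rot: [0.707, 0.004, 0.707, -0.003]
ft_force: [0.4, 0.1, 0.3]
gripper_width: 0.995
```

>>> servo_tool([
  {"claw":0,"dp":[0.6,0,0],"delta_rot":[0,0,0]},
  {"claw":0,"dp":[0.7,0,0],"delta_rot":[0,0,0]},
  {"claw":0,"dp":[0.5,0,0],"delta_rot":[0,0,0]},
  {"claw":0,"dp":[0,0,0],"delta_rot":[0,0,0]},
  {"claw":0,"dp":[0,0,0],"delta_rot":[0,0,0]},
  {"claw":0,"dp":[0,0,0],"delta_rot":[0,0,0]},
  {"claw":0,"dp":[0,0,0],"delta_rot":[0,0,0]},
])

```text
clock: 41.92
ee_pos: [0.5353, -0.3682, 0.2031]
tcp_rot: [0.708, 0.004, 0.707, -0.004]
ft_force: [-0.2, -0.2, 0.4]
gripper_width: 1.002
```

```bash
python3 - <<'E'
from h import *
c,s=snap("wrist","w14");print(s["ee_pos"],s["q"].round(2));print(proj(c,[.537,-.37,.008],s))
E
```

```text
[ 0.53529341 -0.36816574  0.20313261] [ 0.96  0.89 -0.87  1.5   0.73  1.09  1.49]
[257.164461   158.88972775]
```

View pics/w14.png

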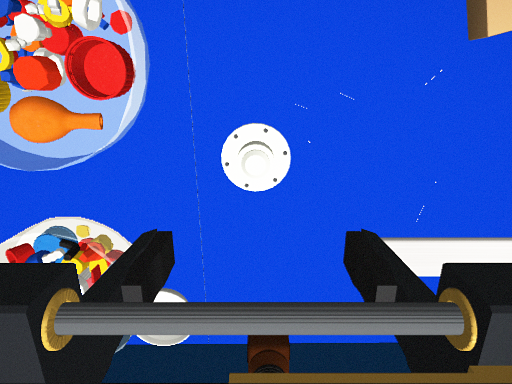

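```bash
python3 - <<'E'
from h import *
c=capture("wrist");s=sense();print(s["ee_pos"])
f=flange(c,s,(235,160),.008);print(f)
tgt(s,[*f[0],.0111],-.011)
E
```

```text
[ 0.5350059  -0.36819733  0.20262541]
(array([ 0.53583091, -0.37180015]), np.float64(0.07586368450995779), np.float64(0.0001358327738295681), 37)
rotunits [-0.    0.01  0.  ] | dp in cur axes [ 3.83 -0.07  0.01] | dp in target axes [ 3.83 -0.07  0.02]
```

>>> servo_tool([
  {"claw":0,"dp":[0.5,-0.07,0.01],"delta_rot":[0,0,0]},
  {"claw":0,"dp":[0.8,0,0],"delta_rot":[0,0,0]},
  {"claw":0,"dp":[0.8,0,0],"delta_rot":[0,0,0]},
  {"claw":0,"dp":[0.8,0,0],"delta_rot":[0,0,0]},
  {"claw":0,"dp":[0.6,0,0],"delta_rot":[0,0,0]},
  {"claw":0,"dp":[0.2,0,0],"delta_rot":[0,0,0]},
  {"claw":0,"dp":[0,0,0],"delta_rot":[0,0,0]},
  {"claw":0,"dp":[0,0,0],"delta_rot":[0,0,0]},
  {"claw":0,"dp":[0,0,0],"delta_rot":[0,0,0]},
  {"claw":0,"dp":[0,0,0],"delta_rot":[0,0,0]},
])

```text
clock: 43.28
ee_pos: [0.5357, -0.3719, 0.0179]
tcp_rot: [0.707, 0.004, 0.707, -0.004]
ft_force: [-0.0, 0.8, 0.1]
gripper_width: 0.995
```

```bash
python3 - <<'E'
from h import *
s=sense();print(s["ee_pos"])
tgt(s,[.5357,-.3718,.0111],-.011)
E
```

```text
[ 0.53569967 -0.37189439  0.01790564]
rotunits [0.   0.01 0.01] | dp in cur axes [ 0.14  0.   -0.  ] | dp in target axes [ 0.14  0.   -0.  ]
```

>>> servo_tool([
  {"claw":0,"dp":[0.13,0,0],"delta_rot":[0,0,0]},
  {"claw":0,"dp":[0,0,0],"delta_rot":[0,0,0]},
  {"claw":255,"dp":[0,0,0],"delta_rot":[0,0,0]},
  {"claw":255,"dp":[0,0,0],"delta_rot":[0,0,0]},
  {"claw":255,"dp":[0,0,0],"delta_rot":[0,0,0]},
  {"claw":255,"dp":[0,0,0],"delta_rot":[0,0,0]},
  {"claw":255,"dp":[0,0,0],"delta_rot":[0,0,0]},
  {"claw":255,"dp":[0,0,0],"delta_rot":[0,0,0]},
  {"claw":255,"dp":[0,0,0],"delta_rot":[0,0,0]},
  {"claw":255,"dp":[0,0,0],"delta_rot":[0,0,0]},
])

```text
clock: 44.52
ee_pos: [0.5353, -0.3717, 0.0106]
tcp_rot: [0.707, 0.004, 0.707, -0.004]
ft_force: [-0.4, 0.6, 0.5]
gripper_width: 0.441
```

>>> servo_tool([
  {"claw":255,"dp":[-0.2,0,0],"delta_rot":[0,0,0]},
  {"claw":255,"dp":[-0.5,0,0],"delta_rot":[0,0,0]},
  {"claw":255,"dp":[-0.9,0,0],"delta_rot":[0,0,0]},
  {"claw":255,"dp":[-0.9,0,0],"delta_rot":[0,0,0]},
  {"claw":255,"dp":[-0.9,0,0],"delta_rot":[0,0,0]},
  {"claw":255,"dp":[-0.9,0,0],"delta_rot":[0,0,0]},
  {"claw":255,"dp":[-0.8,0,0],"delta_rot":[0,0,0]},
  {"claw":255,"dp":[-0.4,0,0],"delta_rot":[0,0,0]},
  {"claw":255,"dp":[0,0.4,0],"delta_rot":[0,0,0]},
  {"claw":255,"dp":[0,0.8,0.1],"delta_rot":[0,0,0]},
  {"claw":255,"dp":[0,0.9,0.1],"delta_rot":[0,0,0]},
  {"claw":255,"dp":[0,0.9,0],"delta_rot":[0,0,0]},
  {"claw":255,"dp":[0,0.9,0],"delta_rot":[0,0,0]},
  {"claw":255,"dp":[0,0.9,0],"delta_rot":[0,0,0]},
  {"claw":255,"dp":[0,0.9,0],"delta_rot":[0,0,0]},
  {"claw":255,"dp":[0,0.9,0],"delta_rot":[0,0,0]},
  {"claw":255,"dp":[0,0.6,0],"delta_rot":[0,0,0]},
  {"claw":255,"dp":[0,0.3,0],"delta_rot":[0,0,0]},
  {"claw":255,"dp":[0,0,0],"delta_rot":[0,0,0]},
  {"claw":255,"dp":[0,0,0],"delta_rot":[0,0,0]},
])

```text
clock: 47.02
ee_pos: [0.549, 0.0015, 0.2849]
tcp_rot: [0.707, 0.004, 0.708, -0.005]
ft_force: [-0.7, -0.3, -1.0]
gripper_width: 0.444
```

>>> servo_tool([
  {"claw":255,"dp":[0.5,0,0],"delta_rot":[0,0,0]},
  {"claw":255,"dp":[0.8,0,0],"delta_rot":[0,0,0]},
  {"claw":255,"dp":[0.8,0,0],"delta_rot":[0,0,0]},
  {"claw":255,"dp":[0.6,0,0],"delta_rot":[0,0,0]},
  {"claw":255,"dp":[0.2,0,0],"delta_rot":[0,0,0]},
  {"claw":255,"dp":[0,0,0],"delta_rot":[0,0,0]},
  {"claw":255,"dp":[0,0,0],"delta_rot":[0,0,0]},
  {"claw":255,"dp":[0,0,0],"delta_rot":[0,0,0]},
])

```text
clock: 48.02
ee_pos: [0.5501, 0.0033, 0.1417]
tcp_rot: [0.708, 0.004, 0.706, -0.004]
ft_force: [0.3, 0.5, -1.0]
gripper_width: 0.446
```

```bash
python3 - <<'E'
from h import *
s=sense();print(s["ee_pos"],s["ft_force"])
tgt(s,[.5488,.0065,.0826],-.011)
c,s=snap("wrist","w15")
E
```

```text
[0.55009547 0.00330524 0.14165579] [ 0.2802505   0.47899026 -1.01135687]
rotunits [-0.    0.02 -0.  ] | dp in cur axes [ 1.18  0.06 -0.03] | dp in target axes [ 1.18  0.06 -0.03]
```

View pics/w15.png

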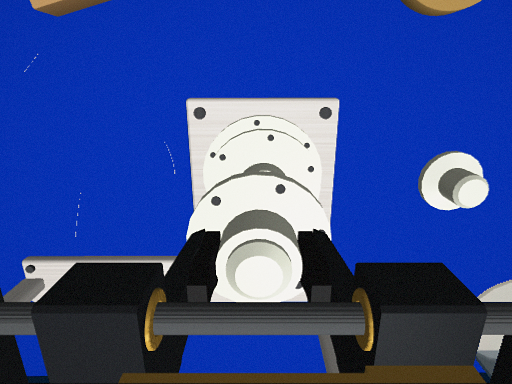

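>>> servo_tool([
  {"claw":255,"dp":[0.4,0.05,-0.02],"delta_rot":[0,0,0]},
  {"claw":255,"dp":[0.4,0,0],"delta_rot":[0,0,0]},
  {"claw":255,"dp":[0.06,0,0],"delta_rot":[0,0,0]},
  {"claw":255,"dp":[0,0,0],"delta_rot":[0,0,0]},
  {"claw":255,"dp":[0,0,0],"delta_rot":[0,0,0]},
  {"claw":255,"dp":[0,0,0],"delta_rot":[0,0,0]},
  {"claw":255,"dp":[0,0,0],"delta_rot":[0,0,0]},
  {"claw":255,"dp":[0,0,0],"delta_rot":[0,0,0]},
])

```text
clock: 49.08
ee_pos: [0.5484, 0.0057, 0.0977]
tcp_rot: [0.707, 0.004, 0.707, -0.004]
ft_force: [-0.0, -0.5, -1.4]
gripper_width: 0.444
```

```bash
python3 - <<'E'
from h import *
s=sense();print(s["ee_pos"],s["ft_force"])
tgt(s,[.5488,.0065,.0826],-.011)
E
```

```text
[0.54844189 0.00573329 0.09768067] [-0.04021882 -0.45326005 -1.37913674]
rotunits [0. 0. 0.] | dp in cur axes [0.3  0.02 0.01] | dp in target axes [0.3  0.02 0.01]
```

>>> servo_tool([
  {"claw":255,"dp":[0.07,0.01,0.01],"delta_rot":[0,0,0]},
  {"claw":255,"dp":[0.07,0,0],"delta_rot":[0,0,0]},
  {"claw":255,"dp":[0.07,0,0],"delta_rot":[0,0,0]},
  {"claw":255,"dp":[0.07,0,0],"delta_rot":[0,0,0]},
  {"claw":255,"dp":[0.04,0,0],"delta_rot":[0,0,0]},
  {"claw":255,"dp":[0,0,0],"delta_rot":[0,0,0]},
  {"claw":255,"dp":[0,0,0],"delta_rot":[0,0,0]},
  {"claw":255,"dp":[0,0,0],"delta_rot":[0,0,0]},
])

```text
clock: 50.08
ee_pos: [0.5488, 0.0063, 0.0825]
tcp_rot: [0.707, 0.004, 0.707, -0.004]
ft_force: [-2.3, 0.7, 7.4]
gripper_width: 0.443
```

>>> servo_tool([
  {"claw":0,"dp":[0,0,0],"delta_rot":[0,0,0]},
  {"claw":0,"dp":[0,0,0],"delta_rot":[0,0,0]},
  {"claw":0,"dp":[0,0,0],"delta_rot":[0,0,0]},
  {"claw":0,"dp":[0,0,0],"delta_rot":[0,0,0]},
  {"claw":0,"dp":[-0.2,0,0],"delta_rot":[0,0,0]},
  {"claw":0,"dp":[-0.6,0,0],"delta_rot":[0,0,0]},
  {"claw":0,"dp":[-0.9,0,0],"delta_rot":[0,0,0]},
  {"claw":0,"dp":[-0.6,0.3,0],"delta_rot":[0,0,0]},
  {"claw":0,"dp":[0,0.8,0.1],"delta_rot":[0,0,0]},
  {"claw":0,"dp":[0,0.9,0.1],"delta_rot":[0,0,0]},
  {"claw":0,"dp":[0,0.9,0],"delta_rot":[0,0,0]},
  {"claw":0,"dp":[0,0.6,0],"delta_rot":[0,0,0]},
  {"claw":0,"dp":[0,0,0],"delta_rot":[0,0,0]},
  {"claw":0,"dp":[0,0,0],"delta_rot":[0,0,0]},
  {"claw":0,"dp":[0,0,0],"delta_rot":[0,0,0]},
  {"claw":0,"dp":[0,0,0],"delta_rot":[0,0,0]},
])

```text
clock: 52.08
ee_pos: [0.561, 0.1798, 0.1965]
tcp_rot: [0.707, 0.004, 0.707, -0.005]
ft_force: [-1.0, 0.3, -0.5]
gripper_width: 0.998
```

```bash
python3 - <<'E'
from h import *
c,s=snap("wrist","w16");s=sense();print(s["ee_pos"]);u=proj(c,[.560,.181,.008],s);print(u)
f=flange(c,s,(u[0]-18,u[1]),.008);print(f)
tgt(s,[*f[0],.015],-.011)
E
```

```text
[0.56099045 0.1800836  0.19653499]
[259.6061566 158.0919064]
(array([0.56050066, 0.18123216]), np.float64(0.05539506216590908), np.float64(0.00011587798372110019), 26)
rotunits [-0.01 -0.    0.  ] | dp in cur axes [ 3.63  0.02 -0.01] | dp in target axes [ 3.63  0.02 -0.01]
```

View pics/w16.png

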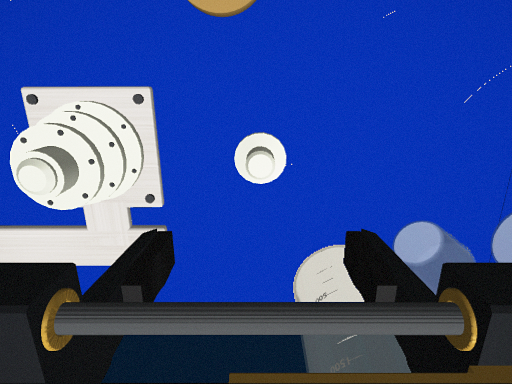

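>>> servo_tool([
  {"claw":0,"dp":[0.5,0.01,-0.01],"delta_rot":[0,0,0]},
  {"claw":0,"dp":[0.8,0,0],"delta_rot":[0,0,0]},
  {"claw":0,"dp":[0.8,0,0],"delta_rot":[0,0,0]},
  {"claw":0,"dp":[0.8,0,0],"delta_rot":[0,0,0]},
  {"claw":0,"dp":[0.4,0,0],"delta_rot":[0,0,0]},
  {"claw":0,"dp":[0.2,0,0],"delta_rot":[0,0,0]},
  {"claw":0,"dp":[0,0,0],"delta_rot":[0,0,0]},
  {"claw":0,"dp":[0,0,0],"delta_rot":[0,0,0]},
  {"claw":0,"dp":[0,0,0],"delta_rot":[0,0,0]},
  {"claw":0,"dp":[0,0,0],"delta_rot":[0,0,0]},
])

```text
clock: 53.38
ee_pos: [0.5607, 0.1817, 0.0222]
tcp_rot: [0.707, 0.004, 0.707, -0.004]
ft_force: [0.3, -0.9, -0.9]
gripper_width: 1.0
```

```bash
python3 - <<'E'
from h import *
s=sense();print(s["ee_pos"])
tgt(s,[.5603,.181,.015],-.011)
E
```

```text
[0.56068277 0.18172727 0.02216176]
rotunits [ 0.    0.01 -0.  ] | dp in cur axes [ 0.14 -0.01 -0.01] | dp in target axes [ 0.14 -0.01 -0.01]
```

>>> servo_tool([
  {"claw":0,"dp":[0.13,-0.01,-0.01],"delta_rot":[0,0,0]},
  {"claw":0,"dp":[0,0,0],"delta_rot":[0,0,0]},
  {"claw":255,"dp":[0,0,0],"delta_rot":[0,0,0]},
  {"claw":255,"dp":[0,0,0],"delta_rot":[0,0,0]},
  {"claw":255,"dp":[0,0,0],"delta_rot":[0,0,0]},
  {"claw":255,"dp":[0,0,0],"delta_rot":[0,0,0]},
  {"claw":255,"dp":[0,0,0],"delta_rot":[0,0,0]},
  {"claw":255,"dp":[0,0,0],"delta_rot":[0,0,0]},
  {"claw":255,"dp":[0,0,0],"delta_rot":[0,0,0]},
  {"claw":255,"dp":[0,0,0],"delta_rot":[0,0,0]},
  {"claw":255,"dp":[0,0,0],"delta_rot":[0,0,0]},
  {"claw":255,"dp":[0,0,0],"delta_rot":[0,0,0]},
])

```text
clock: 54.88
ee_pos: [0.5598, 0.1811, 0.015]
tcp_rot: [0.707, 0.004, 0.707, -0.004]
ft_force: [1.0, -0.3, 0.1]
gripper_width: 0.327
```

>>> servo_tool([
  {"claw":255,"dp":[-0.2,0,0],"delta_rot":[0,0,0]},
  {"claw":255,"dp":[-0.6,0,0],"delta_rot":[0,0,0]},
  {"claw":255,"dp":[-0.9,0,0],"delta_rot":[0,0,0]},
  {"claw":255,"dp":[-0.9,0,0],"delta_rot":[0,0,0]},
  {"claw":255,"dp":[-0.9,0,0],"delta_rot":[0,0,0]},
  {"claw":255,"dp":[-0.2,-0.3,0],"delta_rot":[0,0,0]},
  {"claw":255,"dp":[0,-0.8,-0.1],"delta_rot":[0,0,0]},
  {"claw":255,"dp":[0,-0.9,-0.1],"delta_rot":[0,0,0]},
  {"claw":255,"dp":[0,-0.9,0],"delta_rot":[0,0,0]},
  {"claw":255,"dp":[0,-0.5,0],"delta_rot":[0,0,0]},
  {"claw":255,"dp":[0,-0.1,0],"delta_rot":[0,0,0]},
  {"claw":255,"dp":[0.5,0,0],"delta_rot":[0,0,0]},
  {"claw":255,"dp":[0.6,0,0],"delta_rot":[0,0,0]},
  {"claw":255,"dp":[0.1,0,0],"delta_rot":[0,0,0]},
  {"claw":255,"dp":[0,0,0],"delta_rot":[0,0,0]},
  {"claw":255,"dp":[0,0,0],"delta_rot":[0,0,0]},
  {"claw":255,"dp":[0,0,0],"delta_rot":[0,0,0]},
  {"claw":255,"dp":[0,0,0],"delta_rot":[0,0,0]},
])

```text
clock: 57.12
ee_pos: [0.5482, 0.0063, 0.1406]
tcp_rot: [0.707, 0.004, 0.707, -0.004]
ft_force: [-0.7, 0.0, -1.3]
gripper_width: 0.336
```

```bash
python3 - <<'E'
from h import *
s=sense();print(s["ee_pos"],s["ft_force"])
tgt(s,[.5487,.0065,.117],-.011)
E
```

```text
[0.54816329 0.00625356 0.14056287] [-0.66459485  0.03935066 -1.29526608]
rotunits [-0.    0.01  0.  ] | dp in cur axes [0.47 0.01 0.01] | dp in target axes [0.47 0.01 0.01]
```

>>> servo_tool([
  {"claw":255,"dp":[0.15,0,0.01],"delta_rot":[0,0,0]},
  {"claw":255,"dp":[0,0,0],"delta_rot":[0,0,0]},
  {"claw":255,"dp":[0,0,0],"delta_rot":[0,0,0]},
  {"claw":255,"dp":[0.07,0,0],"delta_rot":[0,0,0]},
  {"claw":255,"dp":[0.07,0,0],"delta_rot":[0,0,0]},
  {"claw":255,"dp":[0.07,0,0],"delta_rot":[0,0,0]},
  {"claw":255,"dp":[0.07,0,0],"delta_rot":[0,0,0]},
  {"claw":255,"dp":[0.06,0,0],"delta_rot":[0,0,0]},
  {"claw":255,"dp":[0,0,0],"delta_rot":[0,0,0]},
  {"claw":255,"dp":[0,0,0],"delta_rot":[0,0,0]},
  {"claw":255,"dp":[0,0,0],"delta_rot":[0,0,0]},
])

```text
clock: 58.5
ee_pos: [0.5487, 0.0063, 0.1169]
tcp_rot: [0.708, 0.004, 0.707, -0.004]
ft_force: [-3.2, -0.6, 11.7]
gripper_width: 0.334
```

>>> servo_tool([
  {"claw":0,"dp":[0,0,0],"delta_rot":[0,0,0]},
  {"claw":0,"dp":[0,0,0],"delta_rot":[0,0,0]},
  {"claw":0,"dp":[0,0,0],"delta_rot":[0,0,0]},
  {"claw":0,"dp":[0,0,0],"delta_rot":[0,0,0]},
  {"claw":0,"dp":[-0.2,0,0],"delta_rot":[0,0,0]},
  {"claw":0,"dp":[-0.6,0,0],"delta_rot":[0,0,0]},
  {"claw":0,"dp":[-0.9,0,0],"delta_rot":[0,0,0]},
  {"claw":0,"dp":[-0.9,0,0],"delta_rot":[0,0,0]},
  {"claw":0,"dp":[-0.9,0,0],"delta_rot":[0,0,0]},
  {"claw":0,"dp":[-0.8,0,0],"delta_rot":[1,0,0]},
  {"claw":0,"dp":[0,0,0],"delta_rot":[1,0,0]},
  {"claw":0,"dp":[0,0,0],"delta_rot":[1,0,0]},
  {"claw":0,"dp":[0,0,0],"delta_rot":[1,0,0]},
  {"claw":0,"dp":[0,0,0],"delta_rot":[1,0,0]},
  {"claw":0,"dp":[0,0,0],"delta_rot":[1,0,0]},
  {"claw":0,"dp":[0,0,0],"delta_rot":[1,0,0]},
  {"claw":0,"dp":[0,0,0],"delta_rot":[1,0,0]},
  {"claw":0,"dp":[0,0,0],"delta_rot":[1,0,0]},
  {"claw":0,"dp":[0,0,0],"delta_rot":[1,0,0]},
])

```text
clock: 60.88
ee_pos: [0.5481, 0.0066, 0.3312]
tcp_rot: [0.61, 0.358, 0.61, -0.358]
ft_force: [0.0, 0.7, 0.1]
gripper_width: 1.001
```

>>> servo_tool([
  {"claw":0,"dp":[0,0,0],"delta_rot":[1,0,0]},
  {"claw":0,"dp":[0,0,0],"delta_rot":[1,0,0]},
  {"claw":0,"dp":[0,0,0],"delta_rot":[1,0,0]},
  {"claw":0,"dp":[0,0,0],"delta_rot":[1,0,0]},
  {"claw":0,"dp":[0,0,0],"delta_rot":[1,0,0]},
  {"claw":0,"dp":[0,0.5,0.7],"delta_rot":[0,0,0]},
  {"claw":0,"dp":[0,0.6,0.9],"delta_rot":[0,0,0]},
  {"claw":0,"dp":[0,0.6,0.9],"delta_rot":[0,0,0]},
  {"claw":0,"dp":[0,0.5,0.7],"delta_rot":[0,0,0]},
  {"claw":0,"dp":[0,0.1,0.2],"delta_rot":[0,0,0]},
  {"claw":0,"dp":[0,0,0],"delta_rot":[0,0,0]},
  {"claw":0,"dp":[0,0,0],"delta_rot":[0,0,0]},
  {"claw":0,"dp":[0,0,0],"delta_rot":[0,0,0]},
  {"claw":0,"dp":[0,0,0],"delta_rot":[0,0,0]},
])

```text
clock: 62.62
ee_pos: [0.6614, -0.1641, 0.331]
tcp_rot: [0.498, 0.502, 0.498, -0.502]
ft_force: [0.7, 0.1, -0.6]
gripper_width: 1.001
```

```bash
python3 - <<'E'
from h import *
c,s=snap("wrist","w17");s=sense();print(s["ee_pos"],s["q"].round(2))
tgt(s,[.6625,-.164,.2047],-np.pi/2-.013)
snap("side","s17",(160,100,340,240),4.2)
E
```

```text
[ 0.66139262 -0.16435545  0.33086118] [ 0.4   0.72 -0.47  1.24  0.32  1.26 -0.08]
rotunits [ 0.03  0.   -0.  ] | dp in cur axes [ 2.52  0.02 -0.01] | dp in target axes [ 2.52  0.02 -0.01]
```

View pics/w17.png

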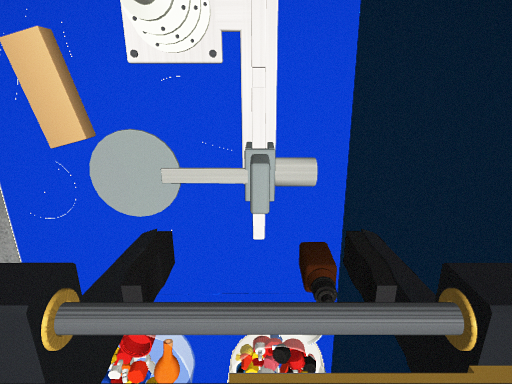

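View pics/s17.png

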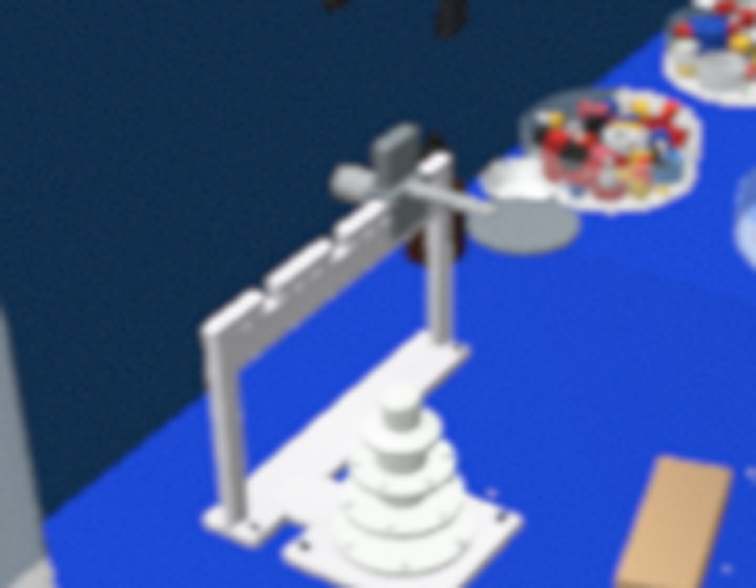

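The side view shows the stack seated evenly with the cap on top, and the slide is still home in the far notch. I'll go down onto the fin.

>>> servo_tool([
  {"claw":0,"dp":[0.5,0.02,-0.01],"delta_rot":[0.03,0,0]},
  {"claw":0,"dp":[0.7,0,0],"delta_rot":[0,0,0]},
  {"claw":0,"dp":[0.7,0,0],"delta_rot":[0,0,0]},
  {"claw":0,"dp":[0.4,0,0],"delta_rot":[0,0,0]},
  {"claw":0,"dp":[0.18,0,0],"delta_rot":[0,0,0]},
  {"claw":0,"dp":[0,0,0],"delta_rot":[0,0,0]},
  {"claw":0,"dp":[0,0,0],"delta_rot":[0,0,0]},
  {"claw":0,"dp":[0,0,0],"delta_rot":[0,0,0]},
  {"claw":0,"dp":[0,0,0],"delta_rot":[0,0,0]},
])

```text
clock: 63.85
ee_pos: [0.6628, -0.1646, 0.2072]
tcp_rot: [0.497, 0.504, 0.496, -0.503]
ft_force: [0.4, -0.5, -1.5]
gripper_width: 0.999
```

```bash
python3 - <<'E'
from h import *
c,s=snap("wrist","w18",(200,150,340,310),4);s=sense();print(s["ee_pos"],s["ft_force"])
tgt(s,[.6625,-.164,.2047],-np.pi/2-.013)
E
```

```text
[ 0.66274341 -0.16446442  0.20702885] [-0.82517574  0.06622031 -0.31939536]
rotunits [-0.01  0.   -0.01] | dp in cur axes [ 0.05 -0.01 -0.01] | dp in target axes [ 0.05 -0.   -0.01]
```

View pics/w18.png

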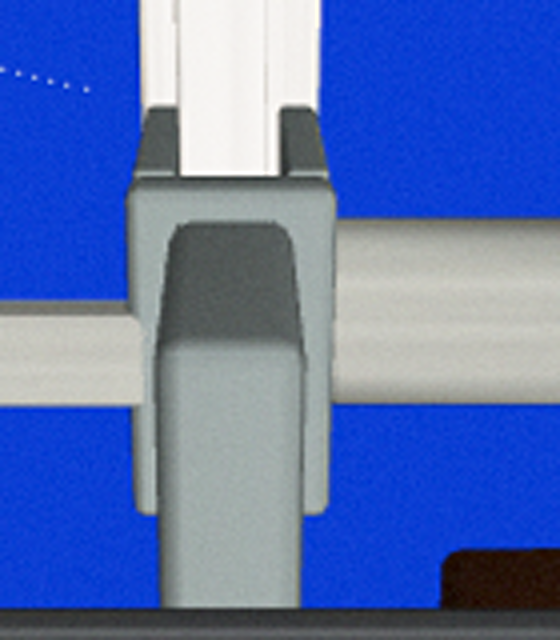

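>>> servo_tool([
  {"claw":0,"dp":[0.05,0,-0.01],"delta_rot":[0,0,0]},
  {"claw":255,"dp":[0,0,0],"delta_rot":[0,0,0]},
  {"claw":255,"dp":[0,0,0],"delta_rot":[0,0,0]},
  {"claw":255,"dp":[0,0,0],"delta_rot":[0,0,0]},
  {"claw":255,"dp":[0,0,0],"delta_rot":[0,0,0]},
  {"claw":255,"dp":[0,0,0],"delta_rot":[0,0,0]},
  {"claw":255,"dp":[0,0,0],"delta_rot":[0,0,0]},
  {"claw":255,"dp":[0,0,0],"delta_rot":[0,0,0]},
  {"claw":255,"dp":[0,0,0],"delta_rot":[0,0,0]},
  {"claw":255,"dp":[0,0,0],"delta_rot":[0,0,0]},
  {"claw":255,"dp":[0,0,0],"delta_rot":[0,0,0]},
  {"claw":255,"dp":[0,0,0],"delta_rot":[0,0,0]},
  {"claw":255,"dp":[0,0,0],"delta_rot":[0,0,0]},
])

```text
clock: 65.53
ee_pos: [0.6625, -0.164, 0.2041]
tcp_rot: [-0.496, -0.503, -0.497, 0.504]
ft_force: [-0.8, 0.4, 0.1]
gripper_width: 0.176
```

>>> servo_tool([
  {"claw":255,"dp":[-0.1,0,0],"delta_rot":[0,0,0]},
  {"claw":255,"dp":[-0.1,0,0],"delta_rot":[0,0,0]},
  {"claw":255,"dp":[-0.1,0,0],"delta_rot":[0,0,0]},
  {"claw":255,"dp":[-0.1,0,0],"delta_rot":[0,0,0]},
  {"claw":255,"dp":[0,0,0],"delta_rot":[0,0,0]},
  {"claw":255,"dp":[0,0,0],"delta_rot":[0,0,0]},
  {"claw":255,"dp":[0,0,0],"delta_rot":[0,0,0]},
])

```text
clock: 66.4
ee_pos: [0.6625, -0.164, 0.2239]
tcp_rot: [-0.496, -0.503, -0.497, 0.504]
ft_force: [-0.8, 0.8, -2.6]
gripper_width: 0.179
```

>>> servo_tool([
  {"claw":255,"dp":[0,0,-0.2],"delta_rot":[0,0,0]},
  {"claw":255,"dp":[0,0,-0.4],"delta_rot":[0,0,0]},
  {"claw":255,"dp":[0,0,-0.4],"delta_rot":[0,0,0]},
  {"claw":255,"dp":[0,0,-0.4],"delta_rot":[0,0,0]},
  {"claw":255,"dp":[0,0,-0.4],"delta_rot":[0,0,0]},
  {"claw":255,"dp":[0,0,-0.4],"delta_rot":[0,0,0]},
  {"claw":255,"dp":[0,0,-0.4],"delta_rot":[0,0,0]},
  {"claw":255,"dp":[0,0,-0.4],"delta_rot":[0,0,0]},
  {"claw":255,"dp":[0,0,-0.3],"delta_rot":[0,0,0]},
  {"claw":255,"dp":[0,0,-0.1],"delta_rot":[0,0,0]},
  {"claw":255,"dp":[0,0,0],"delta_rot":[0,0,0]},
  {"claw":255,"dp":[0,0,0],"delta_rot":[0,0,0]},
  {"claw":255,"dp":[0,0,0],"delta_rot":[0,0,0]},
  {"claw":255,"dp":[0,0,0],"delta_rot":[0,0,0]},
])

```text
clock: 68.15
ee_pos: [0.6646, 0.0057, 0.2239]
tcp_rot: [-0.496, -0.503, -0.497, 0.504]
ft_force: [-3.6, 1.8, -2.6]
gripper_width: 0.177
```

```bash
python3 - <<'E'
from h import *
s=sense();print(s["ee_pos"],s["ft_force"])
tgt(s,[.6644,.006,.2041],-np.pi/2-.013)
E
```

```text
[0.66457728 0.00574045 0.22388349] [-3.61883992  1.79174519 -2.6454943 ]
rotunits [-0.01 -0.    0.01] | dp in cur axes [ 0.4  -0.   -0.01] | dp in target axes [ 0.4  -0.   -0.01]
```

>>> servo_tool([
  {"claw":255,"dp":[0.06,0,-0.01],"delta_rot":[0,0,0]},
  {"claw":255,"dp":[0.1,0,0],"delta_rot":[0,0,0]},
  {"claw":255,"dp":[0.1,0,0],"delta_rot":[0,0,0]},
  {"claw":255,"dp":[0.1,0,0],"delta_rot":[0,0,0]},
  {"claw":255,"dp":[0.05,0,0],"delta_rot":[0,0,0]},
  {"claw":255,"dp":[0.02,0,0],"delta_rot":[0,0,0]},
  {"claw":255,"dp":[0,0,0],"delta_rot":[0,0,0]},
  {"claw":255,"dp":[0,0,0],"delta_rot":[0,0,0]},
])

```text
clock: 69.15
ee_pos: [0.6645, 0.0063, 0.204]
tcp_rot: [-0.497, -0.503, -0.496, 0.504]
ft_force: [-9.3, -0.9, 8.5]
gripper_width: 0.178
```

Seated at the same height as the grip reading, with 8.5 N pushing back up. I'll release, withdraw and check.

>>> servo_tool([
  {"claw":0,"dp":[0,0,0],"delta_rot":[0,0,0]},
  {"claw":0,"dp":[0,0,0],"delta_rot":[0,0,0]},
  {"claw":0,"dp":[0,0,0],"delta_rot":[0,0,0]},
  {"claw":0,"dp":[0,0,0],"delta_rot":[0,0,0]},
  {"claw":0,"dp":[0,0,0],"delta_rot":[0,0,0]},
  {"claw":0,"dp":[-0.2,0,0],"delta_rot":[0,0,0]},
  {"claw":0,"dp":[-0.6,0,0],"delta_rot":[0,0,0]},
  {"claw":0,"dp":[-0.9,0,0],"delta_rot":[0,0,0]},
  {"claw":0,"dp":[-0.9,0,0],"delta_rot":[0,0,0]},
  {"claw":0,"dp":[0,0,0],"delta_rot":[0,0,0]},
  {"claw":0,"dp":[0,0,0],"delta_rot":[0,0,0]},
  {"claw":0,"dp":[0,0,0],"delta_rot":[0,0,0]},
  {"claw":0,"dp":[0,0,0],"delta_rot":[0,0,0]},
])

```text
clock: 70.78
ee_pos: [0.6644, 0.0064, 0.3314]
tcp_rot: [-0.496, -0.503, -0.497, 0.504]
ft_force: [0.4, -0.0, -0.1]
gripper_width: 0.999
```

```bash
python3 - <<'E'
from h import *
c,s=snap("wrist","w19");print(s["ee_pos"])
snap("side","s19",(160,100,340,240),4.2)
snap("top","t19",(130,120,380,260),3.2)
E
```

```text
[0.66444277 0.00636119 0.3313956 ]
```

View pics/w19.png

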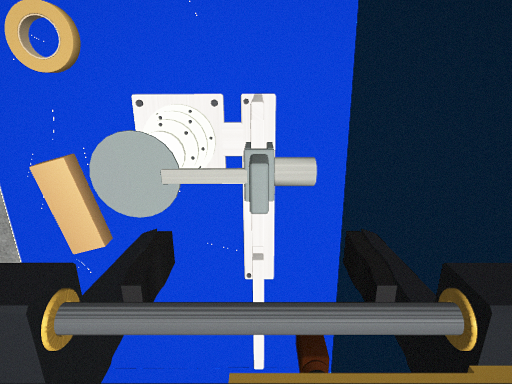

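View pics/s19.png

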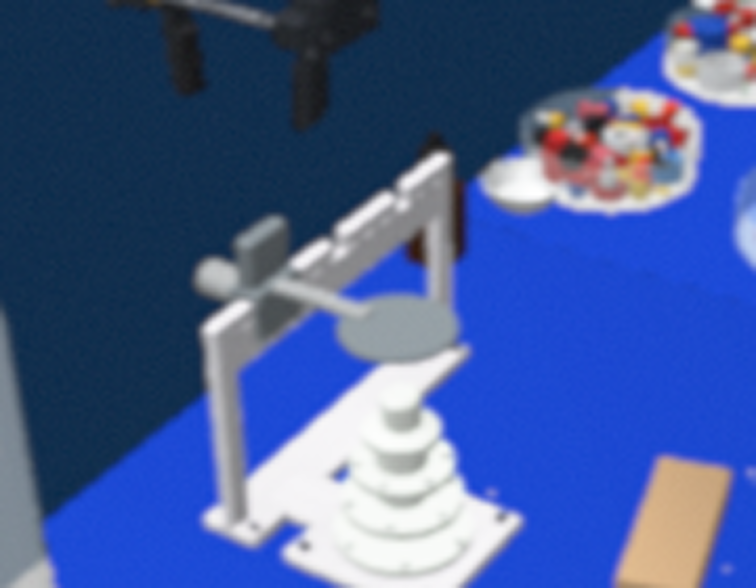

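View pics/t19.png

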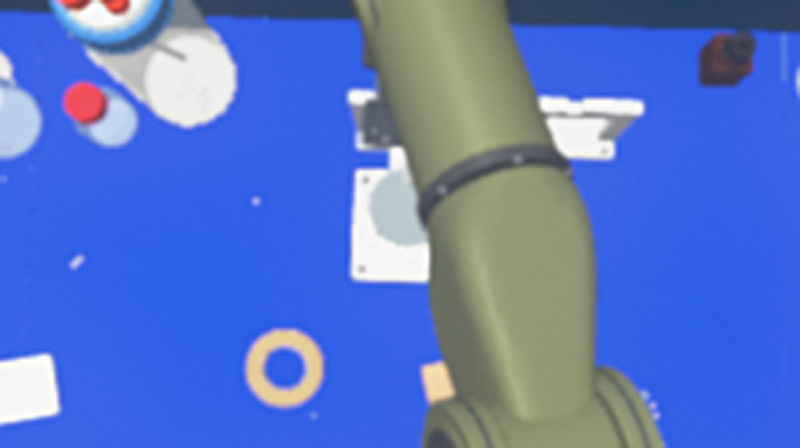

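```bash
python3 - <<'E'
from plant import *
print(job_done())
E
```

```text
the job is handed in; nothing more can be done
None
```

The job is done and handed in at about 71 s on the robot's clock, well inside the 200 s limit; no verdict came back.

- **Slide out:** I lifted it about 20 mm, moved it 170 mm along the rail and set it home in the far notch. It came down to the same height I gripped it at, with about 6 N pushing back.
- **Stack:** Three spacers were on the worktop: 104, 90 and 76, identified by measured flange widths of about 104, 90 and 76 mm. I saw no 62. I took the cap off and seated the spacers 104, 90, 76 from the bottom up, then put the cap on top. Each part stopped within about 0.1 mm of its expected seated height, with 5–12 N of contact force.
- **Slide back:** It is home in the work notch, at the same height I gripped it at in the far notch, with about 8.5 N pushing back.

The last side and wrist pictures show an even stack in the right order, the saddle flush on the rail and the shield over the cap. The gripper is open about 100 mm above the fin, touching nothing. The tape, cork and red bottle look unmoved, though the arm hid part of the cork in the last top view.

One disagreement: my first fin measurement was about 4 mm out in x and 9 mm in y, because the arm was still settling when I took it. I measured again before gripping. No final check failed.

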